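# Load the drawer test fixture with converter boards and lock it

### The job

Load the board tester: draw its red-handled lock pin up and turn it a quarter turn so that it stays parked up in the shallow side notch, slide the carriage right out, and lay each converter board that is on the bench flat in the carriage nest of its own shape. Then slide the carriage gently in until it is fully home, and turn the pin back and let it down into its deep groove so that it locks the carriage, and let go. Leave the other things on the bench where they are.

Things in the scene. Friction and masses are not known exactly. Their poses are not given: they have to be found in the camera images.
- fixture: Aluminium board tester fixed on the mat (mat top z 3 mm). Origin: underside of its base, under the middle of the nest row when home. x points away from the robot's side; the carriage slides out along -x; y left, z up. Base x -130 to 200, y -270 to 180, 14 mm thick. Clear cover 108 mm high over x -45 to 100, y -165 to 165 mm; interface box behind it, 117 mm high.
- pin_boss (a point): Dark steel pin boss of the fixture, 56 mm square, and a post of equal height on its -y side. The point is on the bore's axis at the boss's top (crown), 96 mm above the fixture's origin; axes as the fixture's. Square bore 15 mm wide, 64 mm deep. Two 15 mm wide grooves cross the top: the deep one along x, floor 32 mm below the crown; the shallow one (side notch) along y, floor 10 mm below it.
- lock_pin: Steel lock pin, 12 mm thick, 105 mm long, 0.14 kg, upright and loose in the boss's bore. Origin: on its axis at the underside of a cross dowel, 40 x 11 x 11 mm (x, y, z), that lies in a groove of the boss; round tip 47 mm below. At the start it is down: dowel in the deep groove, tip in the lug's 17 mm hole, so the carriage is locked. It re-enters the lug only with the carriage home within 2 mm.
- pin_grip (a point): Middle of the pin's red T-handle, 47 mm above its origin, axes as the pin's: 60 mm long (x, along the dowel), 18 mm wide (y, pinch here), 22 mm high, 4 mm above the crown when down. Lifted 32 mm the dowel clears the crown and the pin turns; over 60 mm the tip leaves the boss. Turned a quarter turn and let down in the shallow groove it is parked, 22 mm higher, tip 11 mm clear of the lug.
- carriage (a joint): How far the carriage is out, m: 0 fully home (stop), 0.150 fully out (stop). It slides along the fixture's -x with about 3 N of friction and stays where it is left. Grey nest plate 140 x 298 mm (x, y), top 36 mm above the fixture's origin, with four pockets 8 mm deep, floors dark. The pin lug on its -y side is 28 mm high and reaches the fixture's y -235 mm.
- carriage_handle (a point): Middle of the carriage's steel handle: a bar 12 mm thick, 110 mm long along the fixture's y, 66 mm above the fixture's origin, on two posts at its ends; 38 mm of free height under the bar. Axes as the fixture's. Can be pinched from above, fingers closing along the fixture's x. It stands 42 mm in front of the nest plate, 67 mm in front of the cover when home.
- nest_long (a point): Nest (pocket) for the long board: centre of its floor, axes as the fixture's; 115 mm along x, 51 mm along y, 8 mm deep, floor 28 mm above the fixture's origin.
- nest_round (a point): Nest for the round board: centre of its floor, axes as the fixture's; 77 mm in diameter, 8 mm deep.
- nest_tee (a point): Nest for the T-shaped board: the point of its floor where the T board's origin belongs, axes as the fixture's. The outline is the board's, 2.5 mm larger all round, with the crossbar of the T towards the fixture's +x; 8 mm deep. The T board lies in it with its x along the nest's x.
- nest_square (a point): Nest for the square board: centre of its floor, axes as the fixture's; 65 x 65 mm, 8 mm deep.
- board_long: Converter board, green on an aluminium base, 110 x 46 mm (x, y) and 6 mm thick, 0.16 kg, with a finned dark heat sink in the middle, 44 x 30 mm (x, y), from 6 to 34 mm high, to hold it by (pinch across its 30 mm); other parts up to 18 mm high near the ends. Origin: centre of the underside, z up. May be absent (None).
- board_square: Square converter board, green on an aluminium base, 60 x 60 mm, 6 mm thick, 0.15 kg, with a yellow and copper choke in the middle, 32 x 32 mm, from 6 to 32 mm high, to hold it by; other parts up to 16 mm high near two edges (x -28 to -20 and 18 to 28 mm). Fits its nest in any of four turns. Origin: centre of the underside, z up. May be absent.
- board_round: Round converter board, green on an aluminium base, 72 mm in diameter, 6 mm thick, 0.14 kg, with a blue capacitor can in the middle, 34 mm in diameter, from 6 to 34 mm high, to hold it by; other parts up to 14 mm high near the rim. Fits its nest in any turn. Origin: centre of the underside, z up. May be absent.
- board_tee: T-shaped converter board, green on an aluminium base, 6 mm thick, 0.14 kg: crossbar 60 mm along y, from x 1 to 35 mm; stem 30 mm along y, from x -49 to 1 mm. A black relay block over the origin, 34 x 26 mm (x, y), from 6 to 32 mm high, to hold it by (pinch across its 26 mm); other parts up to 16 mm high. Origin: underside, below the middle of the relay, z up. May be absent.
- multimeter: Bystander: orange multimeter lying on the mat, 150 x 76 x 34 mm. Origin: centre of the underside. Leave alone.
- marker: Bystander: white marker pen with a blue cap, 128 mm, lying. Leave alone.
- tweezers: Bystander: black tweezers, 120 mm, lying. Leave alone.
- screwdriver: Bystander: screwdriver with a yellow handle, 130 mm, lying. Leave alone.
- solder_reel: Bystander: grey reel of solder, 64 mm in diameter, 42 mm high, standing flat. Leave alone.
- flux_bottle: Bystander: white bottle, 44 mm in diameter, 100 mm high, upright. Leave alone.

How it is judged:
By the outcome, as a careful person would: the job done as asked, in the order asked, and still so for the second after the job is handed in, with the robot touching nothing.
Of board_long, board_square, board_round, board_tee only 2 to 4 are there at a start; the rules pass over those that are not, and their reading is None.
At some moment in a run one of board_long, board_square, board_round, board_tee may be knocked a few centimetres aside while the robot is not near it.
Once in a run the grip may slacken for a moment while it holds something.
It also fails if it takes over 210 s, if anything falls off the work surface, if the arm or the gripper's body presses on something with over 40 N, if the wrist force passes 120 N, or if a joint passes its speed limit or range.

### The arm

A 7-joint arm with a two-finger parallel gripper is mounted at the origin on the work surface. World frame = base frame: x ahead of the robot, y to its left, z up, the work surface at z = 0. Lengths are in m, angles in rad, forces in N, time in s.
With the tool pointing down it reaches from about 0.4 to 0.875 m from the base axis. Payload 19.3 kg.
Tool frame: the origin (TCP) lies on the centre line of the jaws, within the pads' length; the fingertips stand 14 mm ahead of it and the grasp point (between the pads) lies 5 mm behind it; z points along the fingers, y is the line along which they close (so a half turn about z gives the same grasp; the last joint's range is limited). The gripper opens to 85 mm and grips with 20 to 120 N. Pads are 22 mm wide; open, the fingers measure 114 mm over their backs; the gripper's body (76 mm by 85 mm) begins 54 mm behind the grasp point. The pads swing forward as they close: fully open they stand 13 mm farther back than shut.
Start: joints at [1.038, 0.521, -0.036, 1.599, 0.021, 1.021, -0.113], TCP at [0.279, -0.559, 0.245] pointing down, gripper open.
Joint ranges: [-2.91, 2.91], [-0.3, 2.13], [-1.5, 1.42], [0.17, 2.43], [-1.26, 4.41], [0.16, 1.93], [-2.52, 2.52]. Speed limits (rad/s): [1.89, 1.89, 2.39, 2.39, 3.01, 3.01, 3.01].

### API

Orientations are given as [roll, pitch, yaw] about the fixed x, y, z axes, in that order (R = Rz(yaw) Ry(pitch) Rx(roll)).
In Python, from workcell import bot, grab_frame, regions_of gives the robot as it stands. The module is installed in compiled form; this text tells all that it offers.
- The arm moves only by the tool play_rows, never from a script. Its argument "plan" is a list of rows, each a list of 3 entries, a list of its own where there are three numbers: the shift along the tool's x, y, z in units of 2.5 cm (1.0 is 2.5 cm), then the turn, a rotation vector about the tool's x, y, z in units of 0.15 rad (1.0 is 0.15 rad), then the closure, from -1 (fully open) to 1 (shut). In form: [[[tx, ty, tz], [rx, ry, rz], jaw], ...]. A call has 1 to 20 rows; each row shifts and turns the commanded pose from where the row before left it, along the tool's axes as they then stand; what a row does not reach is not made up. A row lasts 1/8 s, in which the tool goes at most 62.5 mm and 10.7 degrees, less where a joint would pass 70% of its speed; a pose out of reach is approached as far as the arm can. A call with a number of a shift or a turn outside -1 to 1 is refused whole. A call with a gripper value outside its range is refused whole. The fingers move at their own pace and stop on an object; "newtons" is the grip in N (left out, the last holds). Time passes only in rows, so rows that do not move let the fingers close. It gives the time, the measured TCP pose, the force, the opening and the grip force at its end, in the units of the state.
- bot.observe(): the state, without advancing time (a new reading comes with each control period).
- grab_frame(name): name is "scene" or "top"; returns a dict with "pixels" (480x640x3 uint8, red, green, blue), "depth" (480x640 float32, m along the optical axis (not along the pixel's ray), 0 where there is no reading), "camera_matrix" (3x3 intrinsics, pixels), "R" (3x3) and "t" (3): a world point X has camera coordinates R X + t. Camera axes: x right, y down, z forward; pixel columns grow to the right and rows downward; lengths in m; the calibration is good to about 2 mm. A picture is of the moment at which its call begins.
- bot.job_done(): hands the job in; it is judged then, once.
Trained networks look in the newest picture that a camera, given by its name, has taken for a name from the list of things; names that differ only in an ending like _2 or _b are one class to them, and where a whole thing is asked for, a point or a joint stands for the part that bears it (a point fixed in the world has none). Each returns a list of dicts, best first, with "p" (0 to 1); they miss things now and then, are a little off and sometimes report something else, mostly with a low value. They report only what shows in the picture. A call takes as long as a camera call.
- regions_of(thing, camera): "mask" (480x640 bool, what is visible of it) and "box" ([left, top, right, bottom] in pixels, round what is visible of it).
The state is a dict: "clock": time; "qpos": joint angles; "qd": joint speeds; "joint_efforts": joint torques, N m; "position": TCP position; "tool_rot": TCP orientation; "force": force on the tool from outside, world axes, zero at the start; "moment": the same for the moment, N m; "grip_width": finger opening in m; "finger_force": force on a finger pad.
Only numpy, scipy, OpenCV 4.12 (cv2) and the standard library are available. Lean on these libraries where they do the work, as an engineer would, in place of code of your own. Each camera call takes 0.05 s, during which the arm holds its last target. There are 200 camera calls.

## Working session

There is one attempt and no reset: what is moved stays moved. The work goes in short steps, Python scripts to look and compute and a tool call to move; the robot and the scene stay as the last step left them, time stands still between calls to the robot, and variables do not carry over. Pictures are saved under pics/ and viewed, at most 16 in all, crops included, and the job is handed in when it is done.

Besides the shell and the picture viewer there is one more tool, called after ">>>" as a command line: name --argument value ..., lists and objects as JSON in quotes. play_rows: Moves the arm, as the interface text tells. Its arguments: {"type":"object","properties":{"plan":{"type":"array"},"newtons":{"type":"number"}},"required":["plan"]}

```bash
mkdir -p pics; cat > h.py <<'E'
import numpy as np, cv2
from workcell import bot, grab_frame, regions_of
def save(f,name,crop=None,scale=1):
    im=f["pixels"][:,:,::-1]
    if crop: im=im[crop[1]:crop[3],crop[0]:crop[2]]
    im=cv2.resize(im,None,fx=scale,fy=scale,interpolation=cv2.INTER_CUBIC)
    cv2.imwrite("pics/"+name,im)
def cloud(f):
    K=f["camera_matrix"];v,u=np.mgrid[:480,:640];d=f["depth"]
    c=np.stack([(u-K[0,2])/K[0,0]*d,(v-K[1,2])/K[1,1]*d,d],-1)
    w=(c-f["t"])@f["R"]
    w[d<=0]=np.nan
    return w
def proj(f,X):
    c=np.asarray(X)@f["R"].T+f["t"];p=c@f["camera_matrix"].T
    return p[...,:2]/p[...,2:]
E
python3 - <<'E'
from h import *
s=bot.observe();print({k:np.round(v,3) for k,v in s.items()})
for n in("scene","top"):
    f=grab_frame(n);save(f,n+"0.png");np.savez(n+"0.npz",**f)
    print(n,np.round(f["camera_matrix"],1).tolist(),np.round(-f["R"].T@f["t"],3),np.round(f["R"],2).tolist())
    w=cloud(f)
    for th in["board_long","board_square","board_round","board_tee","lock_pin","carriage_handle","fixture","nest_long"]:
        for r in regions_of(th,n)[:2]:
            m=r["mask"];print(th,round(r["p"],2),np.round(r["box"]).tolist(),np.round(np.nanmedian(w[m],0),3),np.round(np.nanpercentile(w[m],[3,97],axis=0),3).tolist())
E
```

```text
{'clock': np.float64(0.0), 'qpos': array([ 1.038,  0.522, -0.036,  1.6  ,  0.021,  1.021, -0.113]), 'qd': array([ 0.   ,  0.001, -0.   ,  0.001, -0.002,  0.   ,  0.001]), 'joint_efforts': array([-0.0000e+00, -9.2708e+01,  1.9800e+00, -3.6992e+01,  1.8000e-02,
        8.0000e-03, -0.0000e+00]), 'position': array([ 0.279, -0.559,  0.245]), 'tool_rot': array([-3.14 ,  0.   ,  0.463]), 'force': array([ 0.532, -0.687,  0.835]), 'moment': array([-0.017,  0.013, -0.028]), 'finger_force': np.float64(0.0), 'grip_width': np.float64(0.086)}
scene [[489.7, 0.0, 321.3], [0.0, 489.7, 246.1], [0.0, 0.0, 1.0]] [ 1.251 -0.804  0.919] [[0.76, 0.65, 0.01], [0.4, -0.46, -0.79], [-0.51, 0.6, -0.61]]
board_long 0.74 [168.0, 340.0, 209.0, 378.0] [ 0.538 -0.447  0.014] [[0.506, -0.489, 0.003], [0.563, -0.391, 0.037]]
board_square 0.86 [174.0, 300.0, 203.0, 327.0] [ 0.431 -0.359  0.013] [[0.392, -0.38, 0.002], [0.449, -0.325, 0.036]]
board_round 0.61 [293.0, 250.0, 369.0, 326.0] [ 0.616 -0.031  0.03 ] [[0.595, -0.162, 0.021], [0.652, 0.129, 0.074]]
board_round 0.47 [347.0, 195.0, 368.0, 212.0] [0.428 0.345 0
[... 1333 characters left out ...]
0.388, 0.039]]
board_tee 0.58 [170.0, 228.0, 200.0, 251.0] [0.581 0.341 0.01 ] [[0.559, 0.313, 0.001], [0.615, 0.383, 0.038]]
board_tee 0.54 [257.0, 202.0, 381.0, 241.0] [ 0.643 -0.005  0.032] [[0.598, -0.16, 0.025], [0.689, 0.142, 0.072]]
lock_pin 0.45 [394.0, 213.0, 402.0, 241.0] [ 0.628 -0.205  0.123] [[0.601, -0.215, 0.113], [0.655, -0.198, 0.127]]
carriage_handle 0.56 [261.0, 198.0, 382.0, 243.0] [ 0.643 -0.004  0.032] [[0.599, -0.154, 0.025], [0.689, 0.14, 0.072]]
fixture 0.73 [260.0, 201.0, 382.0, 242.0] [ 0.643 -0.004  0.032] [[0.598, -0.159, 0.025], [0.689, 0.143, 0.073]]
fixture 0.57 [245.0, 107.0, 413.0, 247.0] [ 0.756 -0.036  0.108] [[0.603, -0.252, 0.013], [0.916, 0.159, 0.121]]
```

View pics/top0.png

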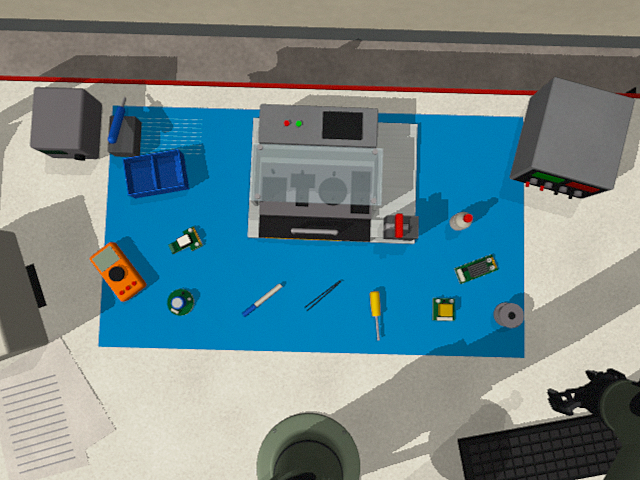

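View pics/scene0.png

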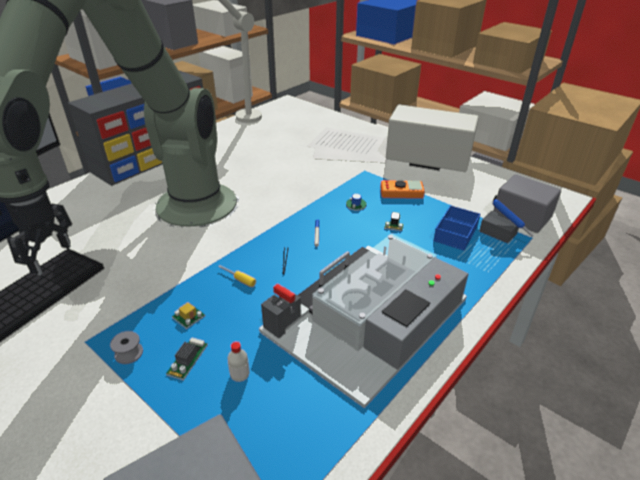

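All four boards are there: in the top view, long at (477,267), square at (445,309), round at (180,301) and T at (186,239). The red pin handle is at (399,226) and the carriage handle bar at (314,231). Next I measure the exact poses.

```bash
cat >> h.py <<'E'
def rect(P):
    P=np.asarray(P)[:,:2]
    c,(a,b),t=cv2.minAreaRect((P*1000).astype(np.float32))
    return np.round(c,1),round(a,1),round(b,1),round(t,1)
def sel(w,px,box,z,col=None):
    x0,x1,y0,y1=box
    m=(w[...,0]>x0)&(w[...,0]<x1)&(w[...,1]>y0)&(w[...,1]<y1)&(w[...,2]>z[0])&(w[...,2]<z[1])
    if col is not None:
        h=cv2.cvtColor(px,cv2.COLOR_RGB2HSV).astype(int);m&=col(h)
    return m
red=lambda h:((h[...,0]<8)|(h[...,0]>172))&(h[...,1]>120)
E
python3 - <<'E'
from h import *
boxes={"long":(.48,.58,-.50,-.37),"square":(.375,.465,-.395,-.31),"round":(.37,.47,.30,.40),"tee":(.54,.64,.29,.40)}
for n in("top","scene"):
    f=dict(np.load(n+"0.npz"));w=cloud(f);px=f["pixels"]
    def show(k,m):
        if m.sum()<4: print(n,k,m.sum());return
        P=w[m];print(n,k,m.sum(),"mean",np.round(P.mean(0)*1000,1),"z",np.round(np.percentile(P[:,2],[5,50,95])*1000,1),rect(P))
    show("red",sel(w,px,(.55,.70,-.26,-.15),(.05,.2),red))
    show("boss",sel(w,px,(.55,.70,-.30,-.15),(.09,.106)))
    show("bar",sel(w,px,(.54,.64,-.1,.1),(.062,.085)))
    show("cover",sel(w,px,(.55,.85,-.2,.2),(.105,.116)))
    show("base",sel(w,px,(.55,.95,-.30,.22),(.013,.022)))
    show("ifbox",sel(w,px,(.75,.95,-.25,.22),(.1175,.13)))
    for k,b in boxes.items():
        show(k+" top",sel(w,px,b,(.027,.045)))
        show(k+" all",sel(w,px,b,(.0065,.045)))
        show(k+" green",sel(w,px,b,(.001,.045),lambda h:(h[...,0]>40)&(h[...,0]<85)&(h[...,1]>90)))
E
```

```text
top red 188 mean [ 627.1 -206.   122.2] z [114.9 123.1 126.5] (array([ 627.4, -208. ]), 56.8, 21.5, 2.1)
top boss 469 mean [ 629.7 -222.4   97.5] z [ 92.9  97.7 101.6] (array([ 647.3, -205.2]), 107.1, 91.8, 88.4)
top bar 217 mean [614.1   2.7  72.4] z [68.3 72.5 76.5] (array([614.7,   2.6]), 118.6, 12.6, 89.2)
top cover 7914 mean [759.6   2.7 110.2] z [106.6 110.1 114.5] (array([728.2, -17. ]), 368.7, 247.3, 89.0)
top base 3577 mean [ 776.  -163.8   16.4] z [13.4 16.2 20. ] (array([760.7, -32.6]), 471.2, 331.1, 89.4)
top ifbox 1925 mean [876.6 -23.2 120.2] z [117.7 119.7 124.1] (array([8.571e+02, 8.000e-01]), 298.0, 139.8, 88.8)
top long top 132 mean [ 529.6 -434.9   34.5] z [28.6 34.9 39.5] (array([ 529.7, -435.2]), 30.3, 45.2, 22.4)
top long all 613 mean [ 530.  -432.    17.3] z [ 7.  13.5 36.8] (array([ 532.1, -436.3]), 126.5, 93.4, 89.1)
top long green 240 mean [ 529.1 -431.4    8.6] z [ 3.8  7.9 14.8] (array([ 529.3, -437. ]), 44.1, 109.1, 21.5)
top square top 156 mean [ 419.7 -347.2   33. ] z [28.3 32.9 36.9] (array([ 420.3, -347.7]), 31.7, 31.6, 0.6)
top square all 448 mean [ 
[... 2057 characters left out ...]
   8.2] z [ 5.3  8.3 10.9] (array([ 419.2, -351.3]), 57.5, 53.8, 89.7)
scene round top 60 mean [423.  351.   34.5] z [28.8 34.9 40. ] (array([422. , 353.9]), 30.3, 36.1, 19.1)
scene round all 202 mean [425.4 346.6  18.6] z [ 6.9 12.4 37.5] (array([421.5, 350.6]), 73.5, 83.0, 73.0)
scene round green 81 mean [425.7 350.2   8.1] z [ 4.5  8.1 11.9] (array([423.2, 350.7]), 62.2, 55.5, 38.3)
scene tee top 59 mean [585.2 342.9  33. ] z [29.1 33.5 36. ] (array([584.3, 344.7]), 25.5, 39.0, 23.6)
scene tee all 197 mean [590.3 333.5  18.8] z [ 7.1 15.4 35. ] (array([583.6, 353.3]), 60.8, 103.7, 20.3)
scene tee green 25 mean [589.8 330.1   8.8] z [ 4.9  9.  12.6] (array([592.6, 329.6]), 54.7, 16.5, 6.8)
```

```bash
python3 - <<'E'
from h import *
t=dict(np.load("top0.npz"))["pixels"][:,:,::-1]
c=lambda x,y:cv2.resize(t[y-24:y+24,x-32:x+32],(400,300),interpolation=cv2.INTER_CUBIC)
cv2.imwrite("pics/crops.png",np.vstack([np.hstack([c(477,267),c(445,309)]),np.hstack([c(180,301),c(186,239)])]))
E
```

>>> play_rows --plan '[[[0, 0, 0], [0, 0, 0.8], -1], [[0, 0, 0], [0, 0, 0.8], -1], [[0, 0, 0], [0, 0, 0.8], -1], [[0, 0, 0], [0, 0, 0.8], -1], [[0.92, -0.955, 0], [0, 0, 0], -1], [[0.92, -0.955, 0], [0, 0, 0], -1], [[0.92, -0.955, 0], [0, 0, 0], -1], [[0.92, -0.955, 0], [0, 0, 0], -1], [[0.92, -0.955, 0], [0, 0, 0], -1], [[0.92, -0.955, 0], [0, 0, 0], -1], [[0.92, -0.955, 0], [0, 0, 0], -1], [[0.92, -0.955, 0], [0, 0, 0], -1], [[0.92, -0.955, 0], [0, 0, 0], -1], [[0.92, -0.955, 0], [0, 0, 0], -1], [[0.92, -0.955, 0], [0, 0, 0], -1], [[0.92, -0.955, 0], [0, 0, 0], -1], [[0.92, -0.955, 0], [0, 0, 0], -1], [[0.92, -0.955, 0], [0, 0, 0], -1], [[0.92, -0.955, 0], [0, 0, 0], -1], [[0, 0, 0], [0, 0, 0], -1]]' --newtons 60

```text
clock: 3.4
position: [0.6316, -0.2044, 0.2449]
tool_rot: [-3.14, -0.0, -0.014]
force: [-0.2, 0.2, -0.7]
grip_width: 0.085
finger_force: 0.0
```

View pics/crops.png

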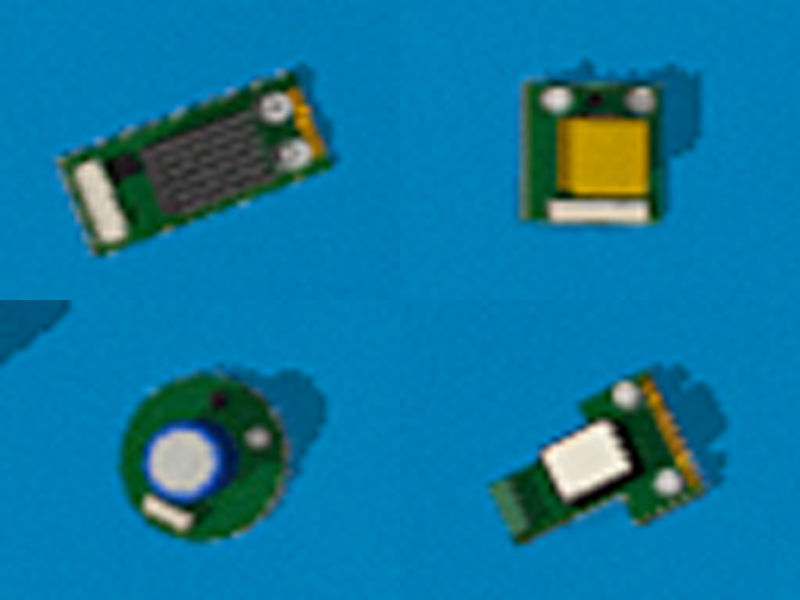

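Crops: the square board's parts sit at its ±x edges, so I pinch it along y. The T crossbar points to +x,-y (image upper right). The round board's free pinch line runs down-right in the image. Refining the pin centre next.

```bash
python3 - <<'E'
from h import *
for n in("top","scene"):
    f=dict(np.load(n+"0.npz"));w=cloud(f);px=f["pixels"]
    m=sel(w,px,(.55,.70,-.26,-.15),(.119,.135),red);P=w[m];print(n,m.sum(),rect(P),np.round(P.mean(0),4),np.round(np.percentile(P,[4,96],axis=0),4).tolist())
    # boss vertical? boss sides: crown pts
    m=sel(w,px,(.58,.70,-.30,-.17),(.094,.104));P=w[m];print(" crown",np.round(np.percentile(P,[4,96],axis=0),4).tolist())
E
```

```text
top 166 (array([ 628.3, -206.2]), 54.8, 17.8, 1.5) [ 0.6281 -0.2061  0.1233] [[0.603, -0.2146, 0.1197], [0.6539, -0.1976, 0.1271]]
 crown [[0.6022, -0.2567, 0.0947], [0.6547, -0.1811, 0.1017]]
scene 135 (array([ 630.5, -211.3]), 18.4, 57.5, 88.8) [ 0.6317 -0.2121  0.1231] [[0.6041, -0.2189, 0.1195], [0.6573, -0.2033, 0.1264]]
 crown [[0.6032, -0.2614, 0.0949], [0.6563, -0.1855, 0.101]]
```

>>> play_rows --plan '[[[-0.08, 0.17, 0.86], [0, 0, 0], -1], [[0, 0, 0.86], [0, 0, 0], -1], [[0, 0, 0.86], [0, 0, 0], -1], [[0, 0, 0.86], [0, 0, 0], -1], [[0, 0, 0.87], [0, 0, 0], -1], [[0, 0, 0.87], [0, 0, 0], -1], [[0, 0, 0], [0, 0, 0], -1], [[0, 0, 0], [0, 0, 0], 1], [[0, 0, 0], [0, 0, 0], 1], [[0, 0, 0], [0, 0, 0], 1], [[0, 0, 0], [0, 0, 0], 1], [[0, 0, 0], [0, 0, 0], 1], [[0, 0, 0], [0, 0, 0], 1], [[0, 0, 0], [0, 0, 0], 1], [[0, 0, 0], [0, 0, 0], 1]]' --newtons 40

```text
clock: 5.28
position: [0.6282, -0.2113, 0.1163]
tool_rot: [-3.142, -0.0, -0.017]
force: [-1.5, 1.7, 7.0]
grip_width: 0.0169
finger_force: 41.5
```

>>> play_rows --plan '[[[0, 0, -0.4], [0, 0, 0], 1], [[0, 0, -0.4], [0, 0, 0], 1], [[0, 0, -0.4], [0, 0, 0], 1], [[0, 0, -0.4], [0, 0, 0], 1], [[0, 0, 0], [0, 0, 0], 1], [[0, 0, 0], [0, 0, 0], 1]]'

```text
clock: 6.02
position: [0.6279, -0.2113, 0.1556]
tool_rot: [-3.141, 0.0, -0.017]
force: [-0.3, -0.2, -1.4]
grip_width: 0.0172
finger_force: 40.7
```

>>> play_rows --plan '[[[0, 0, 0], [0, 0, -0.75], 1], [[0, 0, 0], [0, 0, -0.75], 1], [[0, 0, 0], [0, 0, -0.75], 1], [[0, 0, 0], [0, 0, -0.75], 1], [[0, 0, 0], [0, 0, -0.75], 1], [[0, 0, 0], [0, 0, -0.75], 1], [[0, 0, 0], [0, 0, -0.75], 1], [[0, 0, 0], [0, 0, -0.75], 1], [[0, 0, 0], [0, 0, -0.75], 1], [[0, 0, 0], [0, 0, -0.75], 1], [[0, 0, 0], [0, 0, -0.75], 1], [[0, 0, 0], [0, 0, -0.75], 1], [[0, 0, 0], [0, 0, -0.75], 1], [[0, 0, 0], [0, 0, -0.72], 1], [[0, 0, 0], [0, 0, 0], 1]]'

```text
clock: 7.9
position: [0.6281, -0.2113, 0.1554]
tool_rot: [3.142, -0.001, 1.553]
force: [1.8, -0.7, -2.0]
grip_width: 0.0175
finger_force: 38.8
```

>>> play_rows --plan '[[[0, 0, 0.2], [0, 0, 0], 1], [[0, 0, 0.2], [0, 0, 0], 1], [[0, 0, 0.2], [0, 0, 0], 1], [[0, 0, 0.04], [0, 0, 0], 1], [[0, 0, 0], [0, 0, 0], 1]]'

```text
clock: 8.52
position: [0.6279, -0.2113, 0.1396]
tool_rot: [-3.141, -0.0, 1.553]
force: [1.7, 0.8, -2.9]
grip_width: 0.0173
finger_force: 38.9
```

>>> play_rows --plan '[[[0, 0, 0.04], [0, 0, 0], 1], [[0, 0, 0], [0, 0, 0], 0.2], [[0, 0, 0], [0, 0, 0], 0.2], [[0, 0, 0], [0, 0, 0], 0.0], [[0, 0, -0.5], [0, 0, 0], 0.0], [[0, 0, -0.5], [0, 0, 0], 0.0], [[0, 0, -1], [0, 0, 0], 0.0], [[0, 0, -1], [0, 0, 0], 0.0], [[0.94, -0.075, 0], [0, 0, 0], 0.0], [[0.94, -0.075, 0], [0, 0, 0], 0.0], [[0.94, -0.075, 0], [0, 0, 0], 0.0], [[0.94, -0.075, 0], [0, 0, 0], 0.0], [[0.94, -0.075, 0], [0, 0, 0], 0.0], [[0.94, -0.075, 0], [0, 0, 0], 0.0], [[0.94, -0.075, 0], [0, 0, 0], 0.0], [[0.94, -0.075, 0], [0, 0, 0], 0.0], [[0.94, -0.075, 0], [0, 0, 0], 0.0], [[0, 0, 0], [0, 0, 0], 0.0], [[0, 0, 0], [0, 0, 0], 0.0]]'

```text
clock: 10.9
position: [0.6147, 0.0003, 0.2138]
tool_rot: [-3.141, 0.0, 1.553]
force: [-0.3, -1.3, -0.7]
grip_width: 0.0427
finger_force: 0.0
```

```bash
python3 - <<'E'
from h import *
s=bot.observe();print(s["position"],s["tool_rot"],s["grip_width"])
for n in("top","scene"):
    f=grab_frame(n);w=cloud(f);px=f["pixels"]
    m=sel(w,px,(.55,.70,-.26,-.15),(.10,.17),red);P=w[m];print(n,m.sum(),rect(P),np.round(np.percentile(P,[5,50,95],axis=0),4).tolist())
E
```

```text
[6.14734773e-01 2.68811637e-04 2.13829673e-01] [-3.14148556e+00  3.49683127e-04  1.55335818e+00] 0.04272210153375021
top 191 (array([ 627.1, -208.6]), 17.4, 58.9, 1.6) [[0.6194, -0.2346, 0.1357], [0.6272, -0.2088, 0.1448], [0.6355, -0.1817, 0.1488]]
scene 199 (array([ 630. , -212.7]), 20.2, 60.0, 0.2) [[0.6233, -0.2404, 0.1322], [0.6336, -0.2175, 0.1438], [0.638, -0.1889, 0.1476]]
```

>>> play_rows --plan '[[[0, 0, 0.86], [0, 0, 0], 0], [[0, 0, 0.86], [0, 0, 0], 0], [[0, 0, 0.86], [0, 0, 0], 0], [[0, 0, 0.86], [0, 0, 0], 0], [[0, 0, 0.86], [0, 0, 0], 0], [[0, 0, 0.86], [0, 0, 0], 0], [[0, 0, 0.83], [0, 0, 0], 0], [[0, 0, 0], [0, 0, 0], 0], [[0, 0, 0], [0, 0, 0], 1], [[0, 0, 0], [0, 0, 0], 1], [[0, 0, 0], [0, 0, 0], 1], [[0, 0, 0], [0, 0, 0], 1], [[0, 0, 0], [0, 0, 0], 1]]'

```text
clock: 12.62
position: [0.6137, 0.0004, 0.0649]
tool_rot: [-3.14, 0.001, 1.553]
force: [-11.9, 0.2, 11.8]
grip_width: 0.0107
finger_force: 39.2
```

>>> play_rows --plan '[[[0, -0.25, 0], [0, 0, 0], 1], [[0, -0.5, 0], [0, 0, 0], 1], [[0, -0.5, 0], [0, 0, 0], 1], [[0, -0.5, 0], [0, 0, 0], 1], [[0, -0.5, 0], [0, 0, 0], 1], [[0, -0.5, 0], [0, 0, 0], 1], [[0, -0.5, 0], [0, 0, 0], 1], [[0, -0.5, 0], [0, 0, 0], 1], [[0, -0.5, 0], [0, 0, 0], 1], [[0, -0.5, 0], [0, 0, 0], 1], [[0, -0.5, 0], [0, 0, 0], 1], [[0, -0.5, 0], [0, 0, 0], 1], [[0, -0.3, 0], [0, 0, 0], 1], [[0, -0.2, 0], [0, 0, 0], 1], [[0, -0.1, 0], [0, 0, 0], 1], [[0, 0, 0], [0, 0, 0], 1]]'

```text
clock: 14.62
position: [0.4632, 0.0024, 0.0652]
tool_rot: [3.128, -0.002, 1.551]
force: [50.0, -14.8, -38.7]
grip_width: 0.0104
finger_force: 39.2
```

>>> play_rows --plan '[[[0, 0.1, 0], [0, 0, 0], 0.9], [[0, 0, 0], [0, 0, 0], 0], [[0, 0, 0], [0, 0, 0], 0], [[0, 0, -0.5], [0, 0, 0], 0], [[0, 0, -1], [0, 0, 0], 0], [[0, 0, -1], [0, 0, 0], 0], [[0, 0, -1], [0, 0, 0], 0], [[0, 0, -1], [0, 0, 0], 0], [[0, 0, -1], [0, 0, 0], 0], [[0, 0, -1], [0, 0, 0.5], 0], [[-1, -0.1, 0], [0, 0, 0], 0], [[-1, -0.1, 0], [0, 0, 0], 0], [[-1, -0.1, 0], [0, 0, 0], 0], [[-1, -0.1, 0], [0, 0, 0], 0], [[-1, -0.1, 0], [0, 0, 0], 0], [[-1, -0.1, 0], [0, 0, 0], 0], [[-1, -0.1, 0], [0, 0, 0], 0], [[-1, -0.1, 0], [0, 0, 0], 0], [[-1, -0.1, 0], [0, 0, 0], 0]]'

```text
clock: 17.0
position: [0.4149, -0.2192, 0.2273]
tool_rot: [3.141, -0.0, 1.479]
force: [0.8, -0.4, 0.2]
grip_width: 0.0424
finger_force: 0.0
```

>>> play_rows --plan '[[[-1, -0.2, 0], [0, 0, 0], 0], [[-1, -0.2, 0], [0, 0, 0], 0], [[-1, -0.2, 0], [0, 0, 0], 0], [[-0.5, -0.2, 0], [0, 0, 0], 0], [[0, 0, 0], [0, 0, 0.7], -1], [[0, 0, 0], [0, 0, 0.7], -1], [[0, 0, 0], [0, 0, 0.7], -1], [[0, 0, 0], [0, 0, 0.7], -1], [[0, 0, 0], [0, 0, 0.7], -1], [[0, 0, 0], [0, 0, 0.7], -1], [[0, 0, 0], [0, 0, 0.7], -1], [[0, 0, 0], [0, 0, 0.7], -1], [[0, 0, 0], [0, 0, 0.7], -1], [[0, 0, 0], [0, 0, 0.7], -1], [[0, 0, 0], [0, 0, 0.7], -1], [[0, 0, 0], [0, 0, 0.7], -1], [[0, 0, 0], [0, 0, 0.7], -1], [[0, 0, 0], [0, 0, 0.75], -1], [[0, 0, 0], [0, 0, 0], -1], [[0, 0, 0], [0, 0, 0], -1]]'

```text
clock: 19.5
position: [0.3875, -0.3037, 0.2267]
tool_rot: [-3.141, -0.0, 0.004]
force: [-0.3, 0.0, 0.6]
grip_width: 0.0851
finger_force: 0.0
```

```bash
python3 - <<'E'
from h import *
s=bot.observe();print(s["position"],s["tool_rot"],s["grip_width"],s["qpos"])
boxes={"long":(.48,.58,-.50,-.37),"square":(.375,.465,-.395,-.31),"round":(.37,.47,.30,.40),"tee":(.54,.64,.29,.40)}
for n in("top","scene"):
    f=grab_frame(n);w=cloud(f);px=f["pixels"];np.savez(n+"1.npz",**f)
    if n=="top": save(f,"top1.png",(240,180,400,300),5)
    else: save(f,"scene1.png",(230,180,350,270),6)
    for k,b in boxes.items():
        m=sel(w,px,b,(.027,.045))
        if m.sum()>5:print(n,k,m.sum(),rect(w[m]))
    m=sel(w,px,(.4,.54,-.1,.1),(.062,.085))
    if m.sum()>5:print(n,"bar",m.sum(),rect(w[m]))
    m=sel(w,px,(.5,.7,-.18,.18),(.032,.05));print("plate",rect(w[m]),np.round(np.percentile(w[m],[2,50,98],axis=0),4).tolist())
    for t in("nest_long","nest_round","nest_tee","nest_square"):
        for r in regions_of(t,n)[:2]:print(t,round(r["p"],2),np.round(r["box"]).tolist())
E
```

```text
[ 0.38750475 -0.30370585  0.22673228] [-3.14134245e+00 -1.89381591e-04  3.82063675e-03] 0.08512946225161404 [ 0.57232844  0.33607729 -0.03493694  1.9611471   0.01498977  0.84458124
 -1.03758502]
top long 133 (array([ 529.7, -435.3]), 30.7, 45.4, 22.9)
top square 147 (array([ 420.3, -347.8]), 31.3, 31.3, 0.4)
top round 140 (array([420. , 356.4]), 31.5, 31.0, 3.0)
top tee 133 (array([583.2, 348.9]), 26.9, 35.0, 24.6)
top bar 221 (array([464.7,   4.7]), 120.1, 11.9, 89.3)
plate (array([595.3,  -6.6]), 190.5, 346.1, 0.0) [[0.5065, -0.1424, 0.0322], [0.5712, 0.0092, 0.0374], [0.6452, 0.1497, 0.0429]]
nest_long 0.64 [258.0, 219.0, 401.0, 300.0]
nest_long 0.23 [434.0, 299.0, 454.0, 319.0]
nest_round 0.89 [255.0, 220.0, 402.0, 299.0]
nest_tee 0.7 [253.0, 217.0, 398.0, 298.0]
nest_tee 0.49 [434.0, 300.0, 451.0, 320.0]
nest_square 0.8 [256.0, 216.0, 402.0, 300.0]
nest_square 0.23 [90.0, 243.0, 146.0, 303.0]
scene long 242 (array([ 529.7, -439.4]), 33.0, 46.5, 22.4)
scene square 137 (array([ 421. , -352.6]), 34.3, 32.3, 0.4)
scene round 61 (array([422.7, 352.1]), 31.2, 34.1, 17.9)
scene tee 64 (array([584.8, 343.5]), 25.0, 44.6, 25.1)
scene bar 148 (array([4.655e+02, 3.000e-01]), 118.6, 15.4, 88.4)
plate (array([594.2,  -8.1]), 198.3, 325.0, 2.0) [[0.5068, -0.1501, 0.0322], [0.5548, -0.0036, 0.0373], [0.6446, 0.1465, 0.0415]]
nest_long 0.57 [234.0, 226.0, 368.0, 312.0]
nest_round 0.37 [228.0, 270.0, 252.0, 287.0]
nest_tee 0.56 [238.0, 228.0, 369.0, 312.0]
nest_tee 0.26 [234.0, 228.0, 471.0, 409.0]
nest_square 0.81 [231.0, 225.0, 372.0, 313.0]
```

View pics/top1.png

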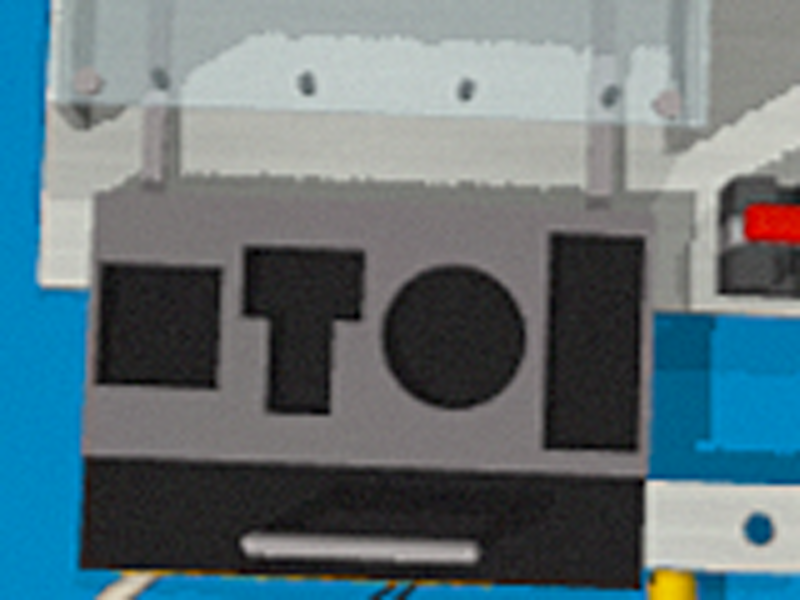

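View pics/scene1.png

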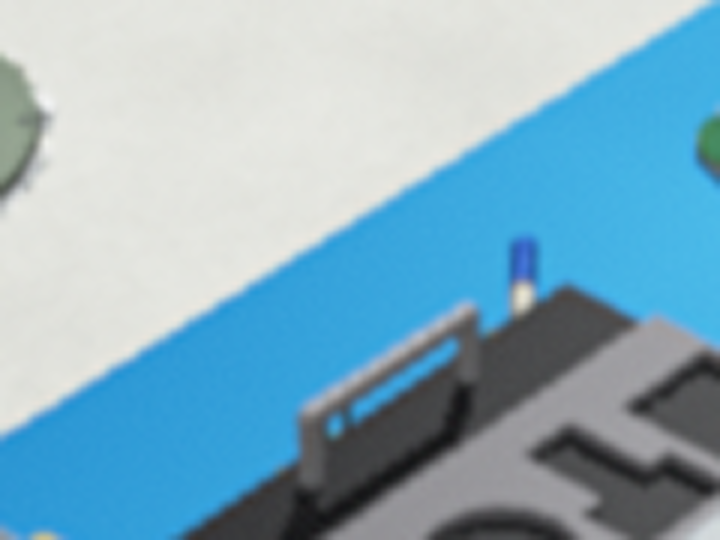

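```bash
cat >> h.py <<'E'
def onplane(f,uv,z):
    uv=np.atleast_2d(uv).astype(float);K=f["camera_matrix"];C=-f["R"].T@f["t"]
    d=np.c_[(uv-K[[0,1],[2,2]])/K[[0,1],[0,1]],np.ones(len(uv))]@f["R"]
    return C+d*((z-C[2])/d[:,2:])
E
python3 - <<'E'
from h import *
for n in("top","scene"):
    f=dict(np.load(n+"1.npz"));g=cv2.cvtColor(f["pixels"],cv2.COLOR_RGB2GRAY)
    g=cv2.resize(g,None,fx=4,fy=4,interpolation=cv2.INTER_CUBIC)
    Z=.039
    q=proj(f,np.array([[.48,-.165,Z],[.48,.165,Z],[.66,.165,Z],[.66,-.165,Z]]))
    M=np.zeros_like(g);cv2.fillPoly(M,[np.int32(q*4+1.5)],255)
    b=((g<75)&(M>0)).astype(np.uint8)
    cs,_=cv2.findContours(b,cv2.RETR_EXTERNAL,cv2.CHAIN_APPROX_NONE)
    for c in cs:
        if cv2.contourArea(c)<1500: continue
        P=onplane(f,(c[:,0,:]-1.5)/4,Z)[:,:2]*1000
        Pc=P.astype(np.float32).reshape(-1,1,2);m=cv2.moments(Pc)
        print(n,"area",round(cv2.contourArea(Pc)),"cent",round(m["m10"]/m["m00"],1),round(m["m01"]/m["m00"],1),rect(P/1000))
E
```

```text
top area 8784 cent 501.4 -18.4 (array([499.2, -16.4]), 104.6, 334.6, 15.6)
top area 4488 cent 575.0 -41.3 (array([575.1, -41.2]), 75.7, 75.9, 65.0)
top area 4102 cent 576.8 114.4 (array([576.7, 114.3]), 65.5, 65.2, 89.3)
top area 4042 cent 583.2 39.1 (array([576.3,  38.6]), 88.8, 64.5, 0.4)
top area 5660 cent 574.2 -115.1 (array([ 574.3, -115.1]), 50.8, 114.9, 89.3)
scene area 4400 cent 593.1 -127.9 (array([ 597.1, -130.3]), 119.5, 70.3, 0.0)
scene area 2355 cent 567.3 -45.2 (array([573.1, -43.7]), 69.1, 66.2, 89.7)
scene area 1313 cent 573.9 46.9 (array([575.7,  47.3]), 88.9, 27.5, 15.2)
scene area 4791 cent 490.2 -37.3 (array([490.7, -30.4]), 24.8, 237.1, 0.4)
```

>>> play_rows --plan '[[[0.65, 0.9, 0.5], [0, 0, 0.1], -1], [[0.65, 0.95, 1], [0, 0, 0], -1], [[0, 0, 1], [0, 0, 0], -1], [[0, 0, 1], [0, 0, 0], -1], [[0, 0, 1], [0, 0, 0], -1], [[0, 0, 1], [0, 0, 0], -1], [[0, 0, 1], [0, 0, 0], -1], [[0, 0, 0.5], [0, 0, 0], -1], [[0, 0, 0], [0, 0, 0], -1], [[0, 0, 0], [0, 0, 0], -1]]'

```text
clock: 21.25
position: [0.42, -0.3509, 0.0523]
tool_rot: [3.141, -0.001, -0.014]
force: [0.4, -0.1, 0.2]
grip_width: 0.0855
finger_force: 0.0
```

>>> play_rows --plan '[[[0, 0, 0.56], [0, 0, 0], -1], [[0, 0, 0.56], [0, 0, 0], -1], [[0, 0, 0], [0, 0, 0], 1], [[0, 0, 0], [0, 0, 0], 1], [[0, 0, 0], [0, 0, 0], 1], [[0, 0, 0], [0, 0, 0], 1], [[0, 0, 0], [0, 0, 0], 1], [[0, 0, 0], [0, 0, 0], 1], [[0, 0, 0], [0, 0, 0], 1]]' --newtons 60

```text
clock: 22.38
position: [0.4199, -0.3507, 0.0241]
tool_rot: [3.141, -0.001, -0.014]
force: [-0.9, 1.3, 4.8]
grip_width: 0.031
finger_force: 60.2
```

>>> play_rows --plan '[[[0, 0, 0], [0, 0, 0], 0], [[0, 0, 0], [0, 0, 0], -0.3], [[0, 0, -0.5], [0, 0, 0], -0.3], [[0, 0, -1], [0, 0, 0], -0.3], [[0, 0, -1], [0, 0, 0], -0.3], [[0, 0, -1], [0, 0, 0], -1], [[-0.5, -1, -1], [0, 0, 0], -1], [[-1, -1, -1], [0, 0, 0], -1], [[0, 0, -1], [0, 0, 0], -1], [[0, 0, -1], [0, 0, 0], -1]]'

```text
clock: 23.62
position: [0.3827, -0.2998, 0.2129]
tool_rot: [3.141, -0.001, -0.014]
force: [0.5, 0.3, 0.6]
grip_width: 0.0853
finger_force: 0.0
```

```bash
cat >> h.py <<'E'
BX={"long":(.48,.58,-.50,-.37),"square":(.375,.465,-.395,-.31),"round":(.37,.47,.30,.40),"tee":(.54,.64,.29,.40)}
def boards(tag=None):
    for n in("top","scene"):
        f=grab_frame(n);w=cloud(f);px=f["pixels"]
        if tag:np.savez(n+tag+".npz",**f)
        for k,b in BX.items():
            m=sel(w,px,b,(.027,.045))
            if m.sum()>5:print(n,k,m.sum(),rect(w[m]),np.round(w[m].mean(0)*1000,1))
E
python3 - <<'E'
from h import *
s=bot.observe();print(s["position"])
boards("2")
E
```

```text
[ 0.38266844 -0.29976676  0.21289391]
top long 131 (array([ 530. , -435.1]), 30.5, 45.6, 22.4) [ 529.7 -435.3   34.5]
top square 159 (array([ 420.4, -347.4]), 31.6, 33.0, 1.8) [ 419.7 -346.7   32.9]
top round 137 (array([420. , 356.7]), 31.7, 30.6, 1.7) [420.1 356.1  35.8]
top tee 132 (array([583. , 348.4]), 26.5, 35.5, 27.0) [583. 348.  34.]
scene long 249 (array([ 530.8, -438.6]), 34.3, 45.9, 20.3) [ 531.3 -440.2   34.2]
scene square 138 (array([ 420.9, -351.5]), 31.9, 35.6, 86.2) [ 422.5 -352.6   33.1]
scene round 57 (array([420.2, 352.1]), 33.0, 34.6, 83.7) [422.4 350.9  34.7]
scene tee 61 (array([585. , 343.2]), 25.7, 35.5, 30.1) [585.8 341.7  33.3]
```

>>> play_rows --plan '[[[0.75, 1, 0.9], [0, 0, 0], -1], [[0.75, 1, 0.9], [0, 0, 0], -1], [[0, 0, 0.9], [0, 0, 0], -1], [[0, 0, 0.9], [0, 0, 0], -1], [[0, 0, 0.9], [0, 0, 0], -1], [[0, 0, 0.9], [0, 0, 0], -1], [[0, 0, 0.9], [0, 0, 0], -1], [[0, 0, 0.9], [0, 0, 0], -1], [[0, 0, 0.35], [0, 0, 0], -1], [[0, 0, 0], [0, 0, 0], 1], [[0, 0, 0], [0, 0, 0], 1], [[0, 0, 0], [0, 0, 0], 1], [[0, 0, 0], [0, 0, 0], 1], [[0, 0, 0], [0, 0, 0], 1], [[0, 0, 0], [0, 0, 0], 1], [[0, 0, 0], [0, 0, 0], 1]]'

```text
clock: 25.72
position: [0.42, -0.3507, 0.0233]
tool_rot: [3.141, -0.001, -0.014]
force: [-1.7, 1.8, 11.3]
grip_width: 0.0314
finger_force: 60.0
```

>>> play_rows --plan '[[[0, 0, -0.4], [0, 0, 0], 1], [[0, 0, -0.9], [0, 0, 0], 1], [[0, 0, -0.9], [0, 0, 0], 1], [[0, 0, -0.9], [0, 0, 0], 1], [[0, 0, -0.9], [0, 0, 0], 1], [[0.3, -0.93, -0.5], [0, 0, 0], 1], [[0.3, -0.93, -0.5], [0, 0, 0], 1], [[0.3, -0.93, 0], [0, 0, 0], 1], [[0.3, -0.93, 0], [0, 0, 0], 1], [[0.3, -0.93, 0], [0, 0, 0], 1], [[0.3, -0.93, 0], [0, 0, 0], 1], [[0.3, -0.93, 0], [0, 0, 0], 1], [[0.3, -0.93, 0], [0, 0, 0], 1], [[0.3, -0.93, 0], [0, 0, 0], 1], [[0.3, -0.93, 0], [0, 0, 0], 1], [[0.3, -0.93, 0], [0, 0, 0], 1], [[0.3, -0.93, 0], [0, 0, 0], 1], [[0.3, -0.93, 0], [0, 0, 0], 1], [[0.3, -0.93, 0], [0, 0, 0], 1], [[0.3, -0.93, 0], [0, 0, 0], 1]]'

```text
clock: 28.22
position: [0.5373, -0.0027, 0.148]
tool_rot: [-3.142, -0.0, -0.014]
force: [0.8, 0.4, -1.4]
grip_width: 0.0311
finger_force: 60.0
```

>>> play_rows --plan '[[[0.3, -0.93, 0], [0, 0, 0], 1], [[0.3, -0.93, 0], [0, 0, 0], 1], [[0.3, -0.93, 0], [0, 0, 0], 1], [[0.3, -0.93, 0], [0, 0, 0], 1], [[0.26, -0.88, 0], [0, 0, 0], 1], [[0, 0, 0], [0, 0, 0], 1], [[0, 0, 0], [0, 0, 0], 1]]'

```text
clock: 29.1
position: [0.5752, 0.1108, 0.1473]
tool_rot: [3.141, 0.0, -0.014]
force: [0.2, -0.6, -2.9]
grip_width: 0.0312
finger_force: 59.9
```

>>> play_rows --plan '[[[0, 0, 0.85], [0, 0, 0], 1], [[0, 0, 0.85], [0, 0, 0], 1], [[0, 0, 0.85], [0, 0, 0], 1], [[0, 0, 0.85], [0, 0, 0], 1], [[0, 0, 0.1], [0, 0, 0], 1], [[0, 0, 0.1], [0, 0, 0], 1], [[0, 0, 0.1], [0, 0, 0], 1], [[0, 0, 0.05], [0, 0, 0], 1], [[0, 0, 0], [0, 0, 0], 1]]'

```text
clock: 30.22
position: [0.5771, 0.1103, 0.0561]
tool_rot: [-3.141, -0.004, -0.015]
force: [0.1, -4.2, 26.9]
grip_width: 0.031
finger_force: 73.4
```

>>> play_rows --plan '[[[0, 0, -0.25], [0, 0, 0], 1], [[0, 0, -0.25], [0, 0, 0], 1], [[0, 0, 0], [0, 0, 0], 1]]'

```text
clock: 30.6
position: [0.5755, 0.111, 0.0667]
tool_rot: [-3.141, -0.001, -0.014]
force: [-0.3, 0.4, -1.6]
grip_width: 0.031
finger_force: 66.6
```

```bash
python3 - <<'E'
from h import *
s=bot.observe();print(s["position"],s["force"],s["grip_width"])
f=grab_frame("scene");np.savez("scene3.npz",**f);u=proj(f,np.array([s["position"]]))[0].astype(int);print(u)
a=f["pixels"][u[1]-36:u[1]+36,u[0]-48:u[0]+48,::-1]
t=grab_frame("top");np.savez("top3.npz",**t);v=proj(t,np.array([s["position"]]))[0].astype(int);print(v)
b=t["pixels"][v[1]-36:v[1]+36,v[0]-48:v[0]+48,::-1]
cv2.imwrite("pics/c3.png",np.hstack([cv2.resize(x,(400,300),interpolation=cv2.INTER_CUBIC) for x in(a,b)]))
E
```

```text
[0.57546908 0.11097011 0.06665571] [-0.30457786  0.38184237 -1.59737151] 0.030951240086736984
[348 239]
[271 244]
```

View pics/c3.png

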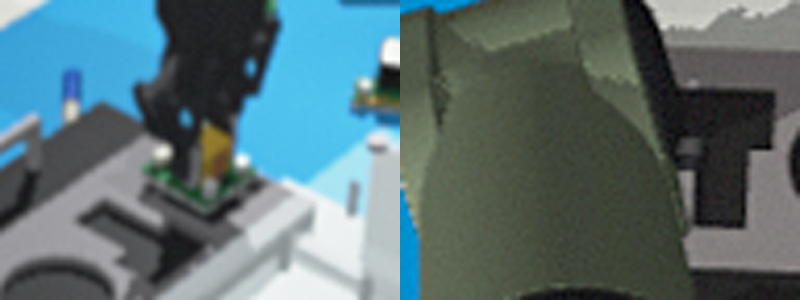

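```bash
python3 - <<'E'
from h import *
f=dict(np.load("scene1.npz"));g=cv2.cvtColor(f["pixels"],cv2.COLOR_RGB2GRAY)
Z=.039
# rectify plate plane z=39 at 1mm, x .51-.66 , y .06-.16 for scene1 ; z of board plane for scene3
def rectify(f,z,x0,x1,y0,y1,s=4):
    X,Y=np.meshgrid(np.arange(x0,x1,.001/s),np.arange(y0,y1,.001/s),indexing="ij")
    uv=proj(f,np.stack([X,Y,np.full_like(X,z)],-1)).astype(np.float32)
    return cv2.remap(f["pixels"],uv[...,0],uv[...,1],cv2.INTER_CUBIC)[:,:,::-1]
a=rectify(f,Z,.52,.64,.05,.17,3)
f3=dict(np.load("scene3.npz"));b=rectify(f3,.0524,.52,.64,.05,.17,3)
cv2.imwrite("pics/r3.png",np.hstack([a,b]))
for n in("scene3",):
    w=cloud(f3);px=f3["pixels"]
    m=sel(w,px,(.52,.64,.06,.17),(.047,.060));P=w[m];print(m.sum(),np.round(np.percentile(P,[1,3,50,97,99],axis=0)*1000,1).tolist(),rect(P))
    m=sel(w,px,(.52,.64,.06,.17),(.044,.062),lambda h:(h[...,0]>40)&(h[...,0]<85)&(h[...,1]>90));P=w[m];print(m.sum(),rect(P));
    A=np.c_[P[:,:2]-P[:,:2].mean(0),np.ones(len(P))];print(np.linalg.lstsq(A,P[:,2],rcond=None)[0])
E
```

```text
171 [[543.9, 78.4, 47.1], [547.1, 79.5, 47.3], [588.7, 92.6, 52.4], [603.0, 134.4, 59.6], [603.9, 136.8, 59.9]] (array([574. , 107.1]), 62.7, 62.5, 1.7)
41 (array([578.8,  93.3]), 61.3, 32.1, 37.1)
[-0.00990708 -0.05596183  0.05227255]
```

View pics/r3.png

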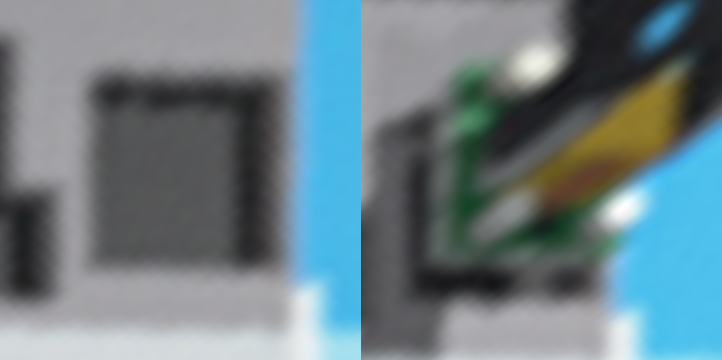

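>>> play_rows --plan '[[[0.06, -0.03, 0], [0, 0, 0], 1], [[0, 0, 0.2], [0, 0, 0], 1], [[0, 0, 0.15], [0, 0, 0], 1], [[0, 0, 0.1], [0, 0, 0], 1], [[0, 0, 0.07], [0, 0, 0], 1], [[0, 0, 0], [0, 0, 0], 1]]'

```text
clock: 31.45
position: [0.578, 0.1117, 0.0546]
tool_rot: [-3.141, -0.003, -0.015]
force: [-1.6, -2.9, 29.2]
grip_width: 0.0308
finger_force: 81.5
```

>>> play_rows --plan '[[[0.04, 0, 0], [0, 0, 0], 1], [[0, 0, 0.05], [0, 0, 0], 1], [[0, 0, 0], [0, 0, 0], 1]]'

```text
clock: 31.82
position: [0.5798, 0.1117, 0.0542]
tool_rot: [-3.141, -0.004, -0.015]
force: [-1.6, -3.1, 41.3]
grip_width: 0.0314
finger_force: 85.0
```

>>> play_rows --plan '[[[-0.04, 0, -0.08], [0, 0, 0], 1], [[0, 0, 0], [0, 0, 0], 0], [[0, 0, 0], [0, 0, 0], -0.1], [[0, 0, -0.5], [0, 0, 0], -0.1], [[0, 0, -1], [0, 0, 0], -0.1], [[0, 0, -1], [0, 0, 0], -0.1], [[0, 0, -1], [0, 0, 0], -0.1], [[-0.5, -1, -1], [0, 0, 0], -0.5], [[-0.5, -1, -0.5], [0, 0, 0], -1], [[-0.5, -1, 0], [0, 0, 0], -1], [[-0.5, -1, 0], [0, 0, 0], -1], [[-0.5, -1, 0], [0, 0, 0], -1], [[-0.5, -1, 0], [0, 0, 0], -1], [[0, -1, 0], [0, 0, 0], -1], [[0, 0, 0], [0, 0, 0], -1]]'

```text
clock: 33.7
position: [0.5043, 0.2901, 0.1791]
tool_rot: [-3.141, -0.0, -0.012]
force: [-0.8, 0.2, -1.4]
grip_width: 0.0858
finger_force: 0.0
```

```bash
python3 - <<'E'
from h import *
s=bot.observe();print(s["position"],s["force"],s["grip_width"])
boards("4")
for n,bx in(("top",(240,210,400,300)),("scene",None)):
    f=dict(np.load(n+"4.npz"));w=cloud(f);px=f["pixels"]
    m=sel(w,px,(.52,.64,.06,.16),(.057,.075));print(n,rect(w[m]),np.round(w[m].mean(0)*1000,1))
    gr=lambda h:(h[...,0]>40)&(h[...,0]<85)&(h[...,1]>90)
    m=sel(w,px,(.52,.64,.06,.16),(.028,.055),gr);P=w[m];A=np.c_[P[:,:2]-P[:,:2].mean(0),np.ones(len(P))];print(m.sum(),rect(P),np.linalg.lstsq(A,P[:,2],rcond=None)[0])
    if n=="top":save(f,"top4.png",(240,195,400,315),5)
E
```

```text
[0.50434929 0.29005918 0.17909519] [-0.79143703  0.15147645 -1.37845309] 0.0858132885466986
top long 128 (array([ 529.4, -434.8]), 30.9, 45.0, 20.2) [ 529.8 -435.4   34.5]
top tee 132 (array([583.2, 348.1]), 26.8, 34.3, 24.5) [582.9 348.   33.8]
scene long 246 (array([ 530.2, -438.6]), 33.1, 45.6, 21.8) [ 531.2 -440.    34.2]
scene round 62 (array([421.5, 352.7]), 34.2, 31.6, 87.3) [423.8 349.7  35. ]
scene tee 62 (array([584.5, 343.8]), 25.5, 44.6, 23.3) [585.8 341.4  33. ]
top (array([577.8, 114.2]), 31.0, 34.4, 86.7) [577.3 113.6  65.5]
205 (array([576.3, 113.9]), 59.3, 60.5, 0.9) [-0.14028308  0.02336355  0.03960647]
scene (array([579.3, 109.3]), 33.0, 34.1, 1.9) [580.4 107.3  64.1]
60 (array([587. , 100.8]), 74.7, 34.4, 44.3) [-0.10481743 -0.00758959  0.03972569]
```

View pics/top4.png

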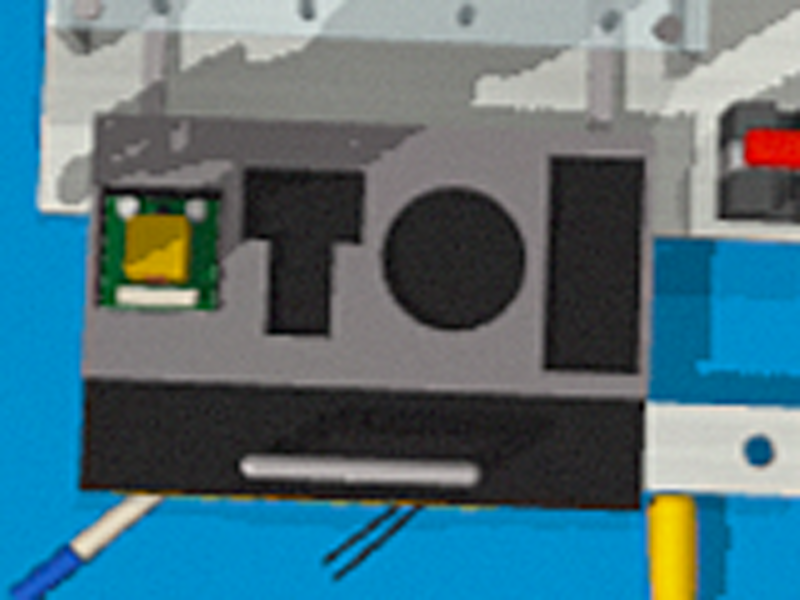

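>>> play_rows --plan '[[[0.375, 0.89, 0], [0, 0, 0], -1], [[0.375, 0.89, 0], [0, 0, 0], -0.5], [[0.375, 0.89, 0], [0, 0, 0], -0.3], [[0.375, 0.89, 0], [0, 0, 0], -0.3], [[0.375, 0.89, 0], [0, 0, 0], -0.3], [[0.375, 0.89, 0], [0, 0, 0], -0.3], [[0.375, 0.89, 0], [0, 0, 0], -0.3], [[0.375, 0.89, 0], [0, 0, 0], -0.3], [[0, 0, 0.9], [0, 0, 0], -0.3], [[0, 0, 0.9], [0, 0, 0], -0.3], [[0, 0, 0.9], [0, 0, 0], -0.3], [[0, 0, 0.9], [0, 0, 0], -0.3], [[0, 0, 0.9], [0, 0, 0], -0.3], [[0, 0, 0.38], [0, 0, 0], -0.3], [[0, 0, 0], [0, 0, 0], 1], [[0, 0, 0], [0, 0, 0], 1], [[0, 0, 0], [0, 0, 0], 1], [[0, 0, 0], [0, 0, 0], 1], [[0, 0, 0], [0, 0, 0], 1]]' --newtons 20

```text
clock: 36.17
position: [0.5774, 0.1101, 0.0579]
tool_rot: [-3.14, -0.002, -0.013]
force: [0.2, 7.3, -1.7]
grip_width: 0.032
finger_force: 24.6
```

>>> play_rows --plan '[[[0.06, 0, 0], [0, 0, 0], 1], [[0.06, 0, 0], [0, 0, 0], 1], [[0, 0, 0], [0, 0, 0], 1]]'

```text
clock: 36.55
position: [0.58, 0.1101, 0.0579]
tool_rot: [-3.14, -0.001, -0.013]
force: [-1.2, 6.7, -1.1]
grip_width: 0.0315
finger_force: 24.8
```

>>> play_rows --plan '[[[0.02, -0.03, 0], [0, 0, 0], 1], [[0, 0, 0], [0, 0, 0], 0.1], [[0, 0, 0], [0, 0, 0], 0], [[0, 0, -0.5], [0, 0, 0], -0.1], [[0, 0, -1], [0, 0, 0], -0.1], [[0, 0, -1], [0, 0, 0], -0.1], [[0, 0, -1], [0, 0, 0], -0.1], [[-0.5, -1, -1], [0, 0, 0], -0.5], [[-0.5, -1, -0.5], [0, 0, 0], -1], [[-0.5, -1, 0], [0, 0, 0], -1], [[-0.5, -1, 0], [0, 0, 0], -1], [[-0.5, -1, 0], [0, 0, 0], -1], [[-0.5, -1, 0], [0, 0, 0], -1], [[0, -1, 0], [0, 0, 0], -1], [[0, 0, 0], [0, 0, 0], -1]]'

```text
clock: 38.42
position: [0.5079, 0.2877, 0.1822]
tool_rot: [-3.141, -0.001, -0.012]
force: [0.6, -1.2, 0.7]
grip_width: 0.0854
finger_force: 0.0
```

```bash
cat >> h.py <<'E'
gr=lambda h:(h[...,0]>40)&(h[...,0]<85)&(h[...,1]>90)
def tilt(bx,names=("top","scene"),tall=(.055,.075)):
    s=bot.observe();print("tcp",np.round(s["position"],4),"yaw",round(s["tool_rot"][2],3))
    for n in names:
        f=grab_frame(n);np.savez(n+"L.npz",**f);w=cloud(f);px=f["pixels"]
        m=sel(w,px,bx,tall);
        if m.sum()>5:print(n,"tall",rect(w[m]),np.round(w[m].mean(0)*1000,1),"z95",np.percentile(w[m][:,2],95))
        m=sel(w,px,bx,(.026,.055),gr);P=w[m]
        if len(P)<8:continue
        A=np.c_[P[:,:2]-P[:,:2].mean(0),np.ones(len(P))];print(n,"green",m.sum(),rect(P),"slope,z",np.round(np.linalg.lstsq(A,P[:,2],rcond=None)[0],4))
E
python3 -c "
from h import *
tilt((.52,.64,.06,.16))"
```

```text
tcp [0.5079 0.2877 0.1822] yaw -0.012
top tall (array([577.1, 111.9]), 42.2, 32.3, 3.4) [580.7 112.2  64.9] z95 0.06867445506495026
top green 197 (array([579.6, 113.1]), 59.6, 59.6, 0.1) slope,z [-0.1513  0.0019  0.0392]
scene tall (array([583.1, 109. ]), 34.7, 33.2, 87.0) [583.9 105.7  63.4] z95 0.06847871419835931
scene green 53 (array([588.8, 100.6]), 71.5, 34.6, 43.1) slope,z [-0.0473 -0.0837  0.0394]
```

```bash
python3 - <<'E'
from h import *
t=dict(np.load("topL.npz"))["pixels"][:,:,::-1];s=dict(np.load("sceneL.npz"))
u=proj(s,np.array([.578,.112,.05])).astype(int)
cv2.imwrite("pics/c5.png",np.hstack([cv2.resize(x,(400,400),interpolation=cv2.INTER_CUBIC) for x in(t[226:266,252:292],s["pixels"][u[1]-24:u[1]+24,u[0]-24:u[0]+24,::-1])]))
f=dict(np.load("topL.npz"));w=cloud(f)
for x in range(540,620,6):
    m=sel(w,f["pixels"],(x/1000-.003,x/1000+.003,.084,.094),(.02,.09));m2=sel(w,f["pixels"],(x/1000-.003,x/1000+.003,.128,.140),(.02,.09))
    print(x,np.round(np.median(w[m][:,2])*1000,1),np.round(np.median(w[m2][:,2])*1000,1))
E
```

```text
540 37.1 37.5
546 37.7 36.4
552 44.8 44.1
558 41.3 45.8
564 42.8 41.6
570 41.0 41.6
576 40.5 38.5
582 37.7 40.6
588 37.4 40.1
594 39.1 37.0
600 36.5 45.0
606 36.2 44.7
612 27.3 29.2
618 38.3 38.8
```

View pics/c5.png

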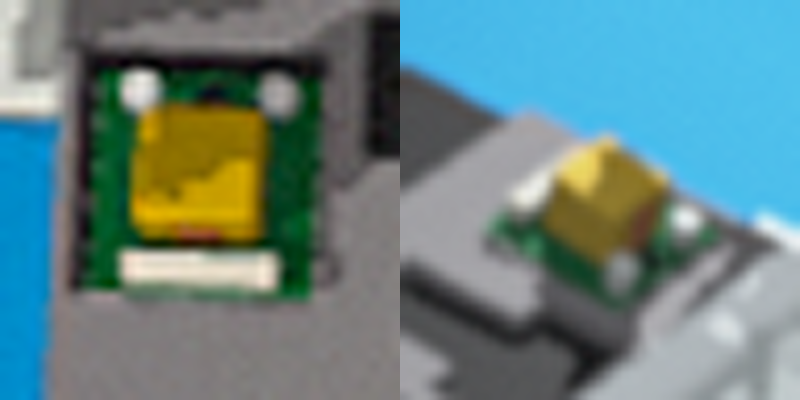

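>>> play_rows --plan '[[[0.215, 0.878, 0], [0, 0, 0], 1], [[0.215, 0.878, 0], [0, 0, 0], 1], [[0.215, 0.878, 0], [0, 0, 0], 1], [[0.215, 0.878, 0], [0, 0, 0], 1], [[0.215, 0.878, 0], [0, 0, 0], 1], [[0.215, 0.878, 0], [0, 0, 0], 1], [[0.215, 0.878, 0], [0, 0, 0], 1], [[0.215, 0.878, 0], [0, 0, 0], 1], [[0, 0, 0.86], [0, 0, 0], 1], [[0, 0, 0.86], [0, 0, 0], 1], [[0, 0, 0.86], [0, 0, 0], 1], [[0, 0, 0.86], [0, 0, 0], 1], [[0, 0, 0.85], [0, 0, 0], 1], [[0, 0, 0.1], [0, 0, 0], 1], [[0, 0, 0.1], [0, 0, 0], 1], [[0, 0, 0], [0, 0, 0], 1]]'

```text
clock: 40.52
position: [0.5486, 0.109, 0.0702]
tool_rot: [-3.141, -0.001, -0.015]
force: [-0.7, -0.2, -0.3]
grip_width: 0.0002
finger_force: 0.0
```

>>> play_rows --plan '[[[0, 0, 0.1], [0, 0, 0], 1], [[0, 0, 0.1], [0, 0, 0], 1], [[0, 0, 0], [0, 0, 0], 1]]'

```text
clock: 40.9
position: [0.5481, 0.1093, 0.0644]
tool_rot: [3.142, 0.0, -0.014]
force: [0.1, -0.8, 0.1]
grip_width: -0.0002
finger_force: 0.0
```

>>> play_rows --plan '[[[0, 0, 0.1], [0, 0, 0], 1], [[0, 0, 0.06], [0, 0, 0], 1], [[0, 0, 0], [0, 0, 0], 1]]'

```text
clock: 41.28
position: [0.5481, 0.1093, 0.0604]
tool_rot: [3.142, 0.0, -0.014]
force: [0.4, -0.8, 0.5]
grip_width: 0.0003
finger_force: 0.0
```

```bash
python3 -c "
from h import *
s=bot.observe();print(s['position'],s['force'])
tilt((.52,.64,.06,.16),('scene',))
f=dict(np.load('sceneL.npz'));u=proj(f,np.array([.57,.112,.05])).astype(int)
cv2.imwrite('pics/c6.png',cv2.resize(f['pixels'][u[1]-24:u[1]+24,u[0]-24:u[0]+24,::-1],(400,400),interpolation=cv2.INTER_CUBIC))"
```

```text
[0.54814842 0.10930898 0.06039195] [ 0.36220826 -0.83028303  0.51216788]
tcp [0.5481 0.1093 0.0604] yaw -0.014
scene tall (array([572.2, 109.6]), 38.2, 56.6, 82.8) [575.  104.8  63.7] z95 0.0707471768717356
scene green 53 (array([591.7, 100. ]), 73.9, 35.5, 44.9) slope,z [-0.0792 -0.0674  0.0393]
```

View pics/c6.png

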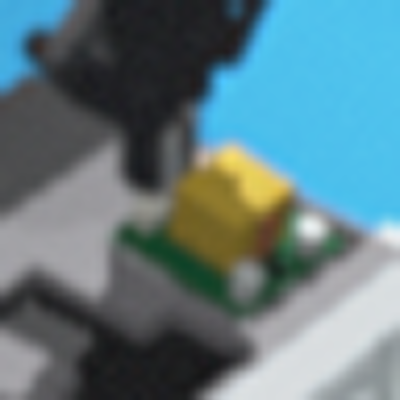

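>>> play_rows --plan '[[[0, 0, -0.4], [0, 0, 0], 1], [[0.24, -0.06, 0], [0, 0, 0], 1], [[0, 0, 0.15], [0, 0, 0], 1], [[0, 0, 0.15], [0, 0, 0], 1], [[0, 0, 0.1], [0, 0, 0], 1], [[0, 0, 0], [0, 0, 0], 1]]'

```text
clock: 42.08
position: [0.554, 0.1107, 0.0602]
tool_rot: [3.141, 0.001, -0.014]
force: [0.4, -0.8, 0.7]
grip_width: -0.0002
finger_force: 0.0
```

>>> play_rows --plan '[[[0, 0, 0.1], [0, 0, 0], 1], [[0, 0, 0.1], [0, 0, 0], 1], [[0, 0, 0], [0, 0, 0], 1]]'

```text
clock: 42.45
position: [0.5541, 0.1107, 0.0553]
tool_rot: [3.141, 0.0, -0.014]
force: [-0.3, -0.2, 0.6]
grip_width: -0.0
finger_force: 0.0
```

>>> play_rows --plan '[[[0, 0, -1], [0, 0, 0], 1], [[0, 0, -1], [0, 0, 0], 1], [[0, 0, -1], [0, 0, 0], 1], [[0, 0, -1], [0, 0, 0], 1], [[-0.5, -1, -0.5], [0, 0, 0], -0.5], [[-0.5, -1, -0.5], [0, 0, 0], -1], [[-0.5, -1, 0], [0, 0, 0], -1], [[0, -1, 0], [0, 0, 0], -1], [[0, -1, 0], [0, 0, 0], -1], [[0, -1, 0], [0, 0, 0], -1], [[0, -1, 0], [0, 0, 0], -1], [[0, 0, 0], [0, 0, 0], -1]]'

```text
clock: 43.95
position: [0.5188, 0.2885, 0.1804]
tool_rot: [-3.141, 0.0, -0.012]
force: [-0.2, -0.8, 0.0]
grip_width: 0.0853
finger_force: 0.0
```

```bash
python3 - <<'E'
from h import *
tilt((.52,.64,.06,.16))
f=dict(np.load("topL.npz"));w=cloud(f)
def prof(b):
  for x in range(540,624,6):
    o=[]
    for y0,y1 in((b-.028,b-.018),(b-.005,b+.005),(b+.018,b+.028)):
        m=sel(w,f["pixels"],(x/1000-.003,x/1000+.003,y0,y1),(.02,.09));o.append(np.round(np.median(w[m][:,2])*1000,1))
    print(x,o)
prof(.113)
t=f["pixels"][:,:,::-1];s=dict(np.load("sceneL.npz"))
u=proj(s,np.array([.578,.112,.05])).astype(int)
cv2.imwrite("pics/c7.png",np.hstack([cv2.resize(x,(400,400),interpolation=cv2.INTER_CUBIC) for x in(t[226:266,252:292],s["pixels"][u[1]-24:u[1]+24,u[0]-24:u[0]+24,::-1])]))
# bench reference profile of board in top0
f=dict(np.load("top0.npz"));w=cloud(f);m=sel(w,f["pixels"],(.375,.465,-.395,-.31),(.001,.02),gr);P=w[m];A=np.c_[P[:,:2]-P[:,:2].mean(0),np.ones(len(P))];print("bench slope",np.linalg.lstsq(A,P[:,2],rcond=None)[0])
E
```

```text
tcp [0.5188 0.2885 0.1804] yaw -0.012
top tall (array([582.4, 113.2]), 31.2, 31.6, 1.9) [582.9 112.8  61.5] z95 0.0656527489696613
top green 226 (array([582.8, 113.2]), 60.6, 58.8, 1.1) slope,z [ 0.0343 -0.0142  0.0358]
scene tall (array([584.6, 107.8]), 35.5, 33.2, 83.0) [585.8 107.2  60.9] z95 0.06430330687724321
scene green 39 (array([585.4,  95.2]), 61.6, 30.8, 36.9) slope,z [ 0.0316 -0.0272  0.0356]
540 [np.float64(39.0), np.float64(37.1), np.float64(40.3)]
546 [np.float64(38.4), np.float64(38.5), np.float64(38.0)]
552 [np.float64(32.1), np.float64(37.2), np.float64(34.1)]
558 [np.float64(37.5), np.float64(44.0), np.float64(37.4)]
564 [np.float64(35.8), np.float64(40.1), np.float64(36.6)]
570 [np.float64(36.5), np.float64(61.1), np.float64(36.2)]
576 [np.float64(36.6), np.float64(62.8), np.float64(36.1)]
582 [np.float64(35.9), np.float64(62.0), np.float64(37.3)]
588 [np.float64(35.4), np.float64(61.4), np.float64(36.0)]
594 [np.float64(38.9), np.float64(62.7), np.float64(36.8)]
600 [np.float64(37.4), np.float64(59.2), np.float64(34.8)]
606 [np.float64(37.4), np.float64(38.0), np.float64(40.0)]
612 [np.float64(34.8), np.float64(33.6), np.float64(37.4)]
618 [np.float64(36.6), np.float64(38.1), np.float64(37.0)]
bench slope [0.01093995 0.01007119 0.00810783]
```

View pics/c7.png

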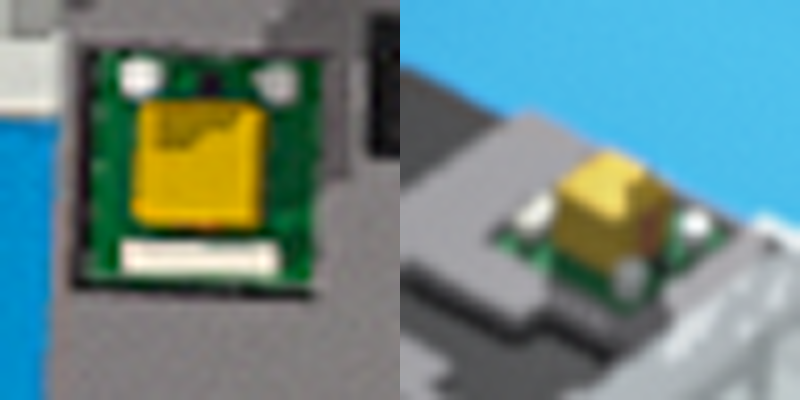

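```bash
cat >> h.py <<'E'
def nests(f):
    g=cv2.cvtColor(f["pixels"],cv2.COLOR_RGB2GRAY);g=cv2.resize(g,None,fx=4,fy=4,interpolation=cv2.INTER_CUBIC);Z=.039
    q=proj(f,np.array([[.515,-.165,Z],[.515,.165,Z],[.66,.165,Z],[.66,-.165,Z]]))
    M=np.zeros_like(g);cv2.fillPoly(M,[np.int32(q*4+1.5)],255)
    cs,_=cv2.findContours(((g<75)&(M>0)).astype(np.uint8),cv2.RETR_EXTERNAL,cv2.CHAIN_APPROX_NONE)
    for c in cs:
        if cv2.contourArea(c)<4000: continue
        P=onplane(f,(c[:,0,:]-1.5)/4,Z)
        print("nest",rect(P))
def bar(f):
    w=cloud(f);m=sel(w,f["pixels"],(.4,.64,-.1,.1),(.062,.085));print("bar",rect(w[m]))
E
python3 -c "
from h import *
for n in('top1','topL'):
    f=dict(np.load(n+'.npz'));nests(f);bar(f)"
```

```text
nest (array([575.1, -41.2]), 75.7, 75.9, 65.0)
nest (array([576.7, 114.3]), 65.5, 65.2, 89.3)
nest (array([576.3,  38.6]), 88.8, 64.5, 0.4)
nest (array([ 574.3, -115.1]), 50.8, 114.9, 89.3)
bar (array([464.7,   4.7]), 120.1, 11.9, 89.3)
nest (array([579.9, -41.3]), 75.5, 75.2, 46.5)
nest (array([582.1, 113.6]), 66.5, 66.5, 89.8)
nest (array([581.4,  39.8]), 65.0, 89.1, 89.1)
nest (array([ 579.2, -115.1]), 50.7, 114.5, 89.4)
bar (array([498.6,  44.3]), 195.6, 75.4, 53.2)
```

>>> play_rows --plan '[[[0, 0, 0], [0, 0, -0.75], -1], [[0, 0, 0], [0, 0, -0.75], -1], [[0, 0, 0], [0, 0, -0.75], -1], [[0, 0, 0], [0, 0, -0.75], -1], [[0, 0, 0], [0, 0, -0.75], -1], [[0, 0, 0], [0, 0, -0.75], -1], [[0, 0, 0], [0, 0, -0.75], -1], [[0, 0, 0], [0, 0, -0.75], -1], [[0, 0, 0], [0, 0, -0.75], -1], [[0, 0, 0], [0, 0, -0.75], -1], [[0, 0, 0], [0, 0, -0.75], -1], [[0, 0, 0], [0, 0, -0.75], -1], [[0, 0, 0], [0, 0, -0.75], -1], [[0, 0, 0], [0, 0, -0.75], -1], [[0, 0, 0], [0, 0, -0.75], -1], [[0, 0, 0], [0, 0, -0.75], -1], [[0, 0, 0], [0, 0, -0.75], -1], [[0, 0, 0], [0, 0, -0.7], -1], [[0, 0, 0], [0, 0, 0], -1]]'

```text
clock: 46.42
position: [0.5195, 0.2853, 0.1805]
tool_rot: [-3.141, 0.0, 2.002]
force: [0.2, 0.7, 0.2]
grip_width: 0.0853
finger_force: 0.0
```

>>> play_rows --plan '[[[0.24, 0.82, 0], [0, 0, 0], -1], [[0.24, 0.82, 0], [0, 0, 0], -1], [[0.24, 0.82, 0], [0, 0, 0], -1], [[0.25, 0.82, 0], [0, 0, 0], -1], [[0, 0, 0.9], [0, 0, 0], -1], [[0, 0, 0.9], [0, 0, 0], -1], [[0, 0, 0.9], [0, 0, 0], -1], [[0, 0, 0.9], [0, 0, 0], -1], [[0, 0, 0], [0, 0, 0], -1], [[0, 0, 0], [0, 0, 0], -1]]'

```text
clock: 47.68
position: [0.5838, 0.3429, 0.0911]
tool_rot: [3.141, -0.0, 2.003]
force: [0.3, -0.0, 0.1]
grip_width: 0.0857
finger_force: 0.0
```

>>> play_rows --plan '[[[0.09, 0, 0.7], [0, 0, 0], -1], [[0, 0, 0.7], [0, 0, 0], -1], [[0, 0, 0.7], [0, 0, 0], -1], [[0, 0, 0.58], [0, 0, 0], -1], [[0, 0, 0], [0, 0, 0], -1], [[0, 0, 0], [0, 0, 0], 1], [[0, 0, 0], [0, 0, 0], 1], [[0, 0, 0], [0, 0, 0], 1], [[0, 0, 0], [0, 0, 0], 1], [[0, 0, 0], [0, 0, 0], 1], [[0, 0, 0], [0, 0, 0], 1], [[0, 0, 0], [0, 0, 0], 1]]' --newtons 60

```text
clock: 49.18
position: [0.5829, 0.3449, 0.0243]
tool_rot: [3.141, -0.0, 2.003]
force: [-1.0, -1.3, 6.3]
grip_width: 0.0251
finger_force: 58.8
```

>>> play_rows --plan '[[[0, 0, -0.4], [0, 0, 0], 1], [[0, 0, -0.9], [0, 0, 0], 1], [[0, 0, -0.9], [0, 0, 0], 1], [[0, 0, -0.9], [0, 0, 0], 1], [[0, 0, -0.9], [0, 0, 0], 1], [[0, 0, -0.9], [0, 0, 0], 1], [[0, 0, 0], [0, 0, -0.75], 1], [[0, 0, 0], [0, 0, -0.75], 1], [[0, 0, 0], [0, 0, -0.75], 1], [[0, 0, 0], [0, 0, -0.75], 1], [[0, 0, 0], [0, 0, -0.75], 1], [[0, 0, 0], [0, 0, -0.75], 1], [[0, 0, 0], [0, 0, -0.75], 1], [[0, 0, 0], [0, 0, -0.75], 1], [[0, 0, 0], [0, 0, -0.75], 1], [[0, 0, 0], [0, 0, -0.75], 1], [[0, 0, 0], [0, 0, 0], 1]]'

```text
clock: 51.3
position: [0.5827, 0.3445, 0.1466]
tool_rot: [3.142, -0.0, 3.127]
force: [0.4, -0.2, -1.7]
grip_width: 0.0248
finger_force: 58.0
```

>>> play_rows --plan '[[[-0.03, -0.88, 0], [0, 0, 0], 1], [[-0.03, -0.88, 0], [0, 0, 0], 1], [[-0.03, -0.88, 0], [0, 0, 0], 1], [[-0.03, -0.88, 0], [0, 0, 0], 1], [[-0.03, -0.88, 0], [0, 0, 0], 1], [[-0.03, -0.88, 0], [0, 0, 0], 1], [[-0.03, -0.88, 0], [0, 0, 0], 1], [[-0.03, -0.88, 0], [0, 0, 0], 1], [[-0.03, -0.88, 0], [0, 0, 0], 1], [[-0.03, -0.88, 0], [0, 0, 0], 1], [[-0.03, -0.88, 0], [0, 0, 0], 1], [[-0.03, -0.88, 0], [0, 0, 0], 1], [[-0.03, -0.88, 0], [0, 0, 0], 1], [[0, -0.92, 0], [0, 0, 0], 1], [[0, 0, 0], [0, 0, 0], 1], [[0, 0, 0], [0, 0, 0], 1]]'

```text
clock: 53.3
position: [0.5881, 0.0355, 0.1463]
tool_rot: [-3.142, 0.0, 3.127]
force: [0.1, 0.2, -0.6]
grip_width: 0.0249
finger_force: 58.2
```

>>> play_rows --plan '[[[0, 0, 0.8], [0, 0, 0], 1], [[0, 0, 0.8], [0, 0, 0], 1], [[0, 0, 0.8], [0, 0, 0], 1], [[0, 0, 0.8], [0, 0, 0], 1], [[0, 0, 0.1], [0, 0, 0], 1], [[0, 0, 0.1], [0, 0, 0], 1], [[0, 0, 0], [0, 0, 0], 1]]'

```text
clock: 54.18
position: [0.5885, 0.0356, 0.0615]
tool_rot: [3.141, 0.001, 3.128]
force: [-0.3, 0.3, -2.7]
grip_width: 0.0253
finger_force: 58.2
```

>>> play_rows --plan '[[[0, 0, 0.06], [0, 0, 0], 1], [[0, 0, 0.04], [0, 0, 0], 1], [[0, 0, 0], [0, 0, 0], 1]]'

```text
clock: 54.55
position: [0.5888, 0.0356, 0.0594]
tool_rot: [-3.141, 0.001, 3.128]
force: [-0.6, -1.0, 9.5]
grip_width: 0.0252
finger_force: 59.6
```

```bash
python3 - <<'E'
from h import *
f=grab_frame("scene");np.savez("scene6.npz",**f)
t=grab_frame("top");np.savez("top6.npz",**t)
u=proj(f,np.array([.585,.036,.042])).astype(int);v=proj(t,np.array([.585,.036,.042])).astype(int)
c=lambda im,u,d:cv2.resize(im[u[1]-d:u[1]+d,u[0]-d:u[0]+d,::-1],(400,400),interpolation=cv2.INTER_CUBIC)
cv2.imwrite("pics/c8.png",np.hstack([c(f["pixels"],u,25),c(t["pixels"],v,30)]))
nests(t)
E
```

```text
nest (array([561.8, 126.3]), 113.6, 44.7, 42.3)
nest (array([605.9, -98.2]), 221.1, 100.0, 46.1)
```

View pics/c8.png

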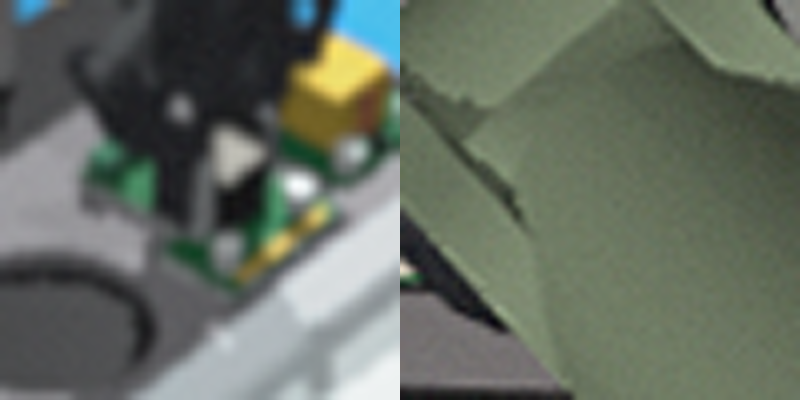

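```bash
cat >> h.py <<'E'
def rectify(f,z,x0,x1,y0,y1,s=4):
    X,Y=np.meshgrid(np.arange(x0,x1,.001/s),np.arange(y0,y1,.001/s),indexing="ij")
    uv=proj(f,np.stack([X,Y,np.full_like(X,z)],-1)).astype(np.float32)
    im=cv2.remap(f["pixels"],uv[...,0],uv[...,1],cv2.INTER_CUBIC)[:,:,::-1].copy()
    for k in range(0,im.shape[0],10*s): im[k]=im[k]//2+np.array([0,0,110],np.uint8)
    for k in range(0,im.shape[1],10*s): im[:,k]=im[:,k]//2+np.array([0,0,110],np.uint8)
    return im
E
python3 - <<'E'
from h import *
b=(.52,.64,-.01,.08)
cv2.imwrite("pics/r6.png",np.hstack([rectify(dict(np.load("sceneL.npz")),.039,*b),rectify(dict(np.load("scene6.npz")),.044,*b)]))
E
```

View pics/r6.png

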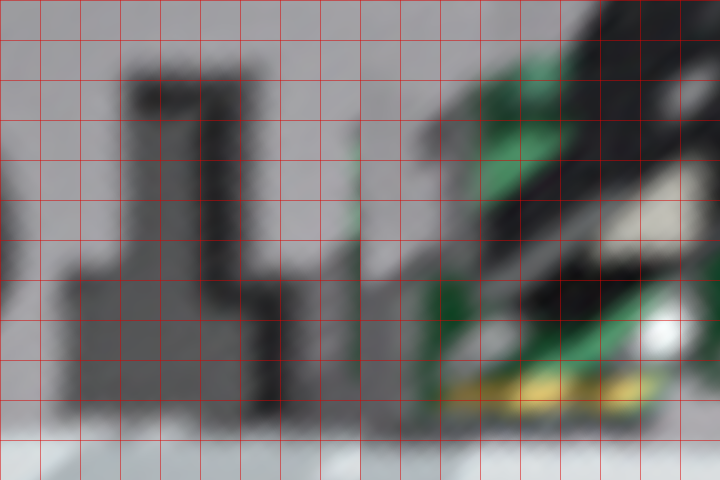

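>>> play_rows --plan '[[[-0.02, 0.04, 0], [0, 0, 0], 1], [[0, 0.03, 0.03], [0, 0, 0], 1], [[0, 0, 0], [0, 0, 0], 1]]'

```text
clock: 55.02
position: [0.5887, 0.0374, 0.0577]
tool_rot: [3.141, -0.0, 3.128]
force: [0.2, 0.5, -1.7]
grip_width: 0.0253
finger_force: 58.2
```

>>> play_rows --plan '[[[0, 0, 0.1], [0, 0, 0], 1], [[0, 0, 0.06], [0, 0, 0], 1], [[0, 0, 0], [0, 0, 0], 1]]'

```text
clock: 55.4
position: [0.5886, 0.0374, 0.0536]
tool_rot: [3.142, -0.0, 3.128]
force: [-0.5, 0.4, -0.9]
grip_width: 0.0253
finger_force: 58.2
```

>>> play_rows --plan '[[[0, 0, 0.04], [0, 0, 0], 1], [[0, 0, 0], [0, 0, 0], 0.1], [[0, 0, 0], [0, 0, 0], 0], [[0, 0, -0.5], [0, 0, 0], -0.05], [[0, 0, -0.9], [0, 0, 0], -0.05], [[0, 0, -0.9], [0, 0, 0], -0.05], [[0, 0, -0.9], [0, 0, 0], -0.05], [[0, 0, -0.9], [0, 0, 0], -0.05], [[0, 0, -0.9], [0, 0, 0], -0.05], [[0.53, 0.97, 0], [0, 0, 0], -0.05], [[0.53, 0.97, 0], [0, 0, 0], -1], [[0.53, 0.97, 0], [0, 0, 0], -1], [[0.53, 0.97, 0], [0, 0, 0], -1], [[0.53, 0.97, 0], [0, 0, 0], -1], [[0.53, 0.97, 0], [0, 0, 0], -1], [[0.53, 0.97, 0], [0, 0, 0], -1], [[0.53, 0.97, 0], [0, 0, 0], -1], [[0.53, 0.97, 0], [0, 0, 0], -1], [[0.53, 0.97, 0], [0, 0, 0], -1]]'

```text
clock: 57.78
position: [0.4591, 0.2823, 0.1787]
tool_rot: [3.142, 0.0, 3.128]
force: [0.4, 0.5, 0.1]
grip_width: 0.0855
finger_force: 0.0
```

```bash
python3 - <<'E'
from h import *
tilt((.52,.64,.0,.075))
f=dict(np.load("topL.npz"));nests(f);boards("8")
w=cloud(f);m=sel(w,f["pixels"],(.3,.5,.25,.45),(.002,.03),gr);print(rect(w[m]))
E
```

```text
tcp [0.4591 0.2823 0.1787] yaw 3.128
top tall (array([588. ,  39.4]), 34.1, 23.5, 1.8) [586.9  39.3  61.8] z95 0.06620035402291419
top green 289 (array([581.2,  39.2]), 84.7, 58.7, 1.1) slope,z [-0.038   0.0339  0.0362]
scene tall (array([588.6,  35.4]), 29.9, 34.1, 89.2) [590.1  34.   61.2] z95 0.06474109502117323
scene green 94 (array([578.1,  40.7]), 49.4, 71.8, 76.6) slope,z [-0.0395  0.0303  0.0384]
nest (array([580.2, -40.9]), 76.5, 75.2, 46.5)
nest (array([581.9, 114.2]), 67.3, 67.6, 89.5)
nest (array([581.7,  39. ]), 66.1, 89.6, 89.3)
nest (array([ 579. , -115.2]), 50.6, 114.6, 89.2)
top long 131 (array([ 529.8, -435.1]), 30.6, 45.6, 22.8) [ 529.7 -435.    34.5]
scene long 244 (array([ 529.3, -439.6]), 32.7, 47.1, 22.1) [ 531.  -440.2   34.1]
scene round 60 (array([421.2, 354.1]), 31.2, 37.3, 29.9) [422.9 350.4  34.7]
(array([0., 0.]), 0.0, 0.0, 0.0)
```

>>> play_rows --plan '[[[0.53, 0.97, 0], [0, 0, 0], -1], [[0.53, 0.97, 0], [0, 0, 0], -1], [[0.53, 0.96, 0], [0, 0, 0], -1], [[0, 0, 0], [0, 0, 0.67], -1], [[0, 0, 0], [0, 0, 0.67], -1], [[0, 0, 0], [0, 0, 0.67], -1], [[0, 0, 0], [0, 0, 0.67], -1], [[0, 0, 0], [0, 0, 0.67], -1], [[0, 0, 0], [0, 0, 0.65], -1], [[0, 0, 0.9], [0, 0, 0], -1], [[0, 0, 0.9], [0, 0, 0], -1], [[0, 0, 0.9], [0, 0, 0], -1], [[0, 0, 0.9], [0, 0, 0], -1], [[0, 0, 0], [0, 0, 0], -1], [[0, 0, 0], [0, 0, 0], -1]]'

```text
clock: 59.85
position: [0.4213, 0.3545, 0.0887]
tool_rot: [3.141, 0.0, 2.528]
force: [-0.1, 0.8, -0.1]
grip_width: 0.0853
finger_force: 0.0
```

>>> play_rows --plan '[[[0.05, 0, 0.7], [0, 0, 0], -1], [[0, 0, 0.7], [0, 0, 0], -1], [[0, 0, 0.7], [0, 0, 0], -1], [[0, 0, 0.45], [0, 0, 0], -1], [[0, 0, 0], [0, 0, 0], -1], [[0, 0, 0], [0, 0, 0], 1], [[0, 0, 0], [0, 0, 0], 1], [[0, 0, 0], [0, 0, 0], 1], [[0, 0, 0], [0, 0, 0], 1], [[0, 0, 0], [0, 0, 0], 1], [[0, 0, 0], [0, 0, 0], 1]]'

```text
clock: 61.22
position: [0.4199, 0.3554, 0.0247]
tool_rot: [3.141, 0.0, 2.528]
force: [-1.7, -1.7, 8.8]
grip_width: 0.0321
finger_force: 58.8
```

>>> play_rows --plan '[[[0, 0, -0.4], [0, 0, 0], 1], [[0, 0, -0.9], [0, 0, 0], 1], [[0, 0, -0.9], [0, 0, 0], 1], [[0, 0, -0.9], [0, 0, 0], 1], [[0, 0, -0.9], [0, 0, 0], 1], [[-0.96, -0.62, -0.9], [0, 0, 0], 1], [[-0.96, -0.62, 0], [0, 0, 0], 1], [[-0.96, -0.62, 0], [0, 0, 0], 1], [[-0.96, -0.62, 0], [0, 0, 0], 1], [[-0.96, -0.62, 0], [0, 0, 0], 1], [[-0.96, -0.62, 0], [0, 0, 0], 1], [[-0.96, -0.62, 0], [0, 0, 0], 1], [[-0.96, -0.62, 0], [0, 0, 0], 1], [[-0.96, -0.62, 0], [0, 0, 0], 1], [[-0.96, -0.62, 0], [0, 0, 0], 1], [[-0.96, -0.62, 0], [0, 0, 0], 1], [[-0.96, -0.62, 0], [0, 0, 0], 1], [[-0.96, -0.62, 0], [0, 0, 0], 1], [[-0.96, -0.62, 0], [0, 0, 0], 1], [[-0.98, -0.67, 0], [0, 0, 0], 1]]'

```text
clock: 63.72
position: [0.5801, -0.0442, 0.1471]
tool_rot: [3.141, 0.0, 2.529]
force: [0.7, 0.1, -1.6]
grip_width: 0.0321
finger_force: 59.8
```

>>> play_rows --plan '[[[0, 0, 0.8], [0, 0, 0], 1], [[0, 0, 0.8], [0, 0, 0], 1], [[0, 0, 0.8], [0, 0, 0], 1], [[0, 0, 0.8], [0, 0, 0], 1], [[0, 0, 0.1], [0, 0, 0], 1], [[0, 0, 0], [0, 0, 0], 1], [[0, 0, 0], [0, 0, 0], 1]]'

```text
clock: 64.6
position: [0.5803, -0.0434, 0.0647]
tool_rot: [3.141, 0.001, 2.528]
force: [0.0, 0.4, -1.8]
grip_width: 0.0322
finger_force: 59.8
```

>>> play_rows --plan '[[[0, 0, 0.1], [0, 0, 0], 1], [[0, 0, 0.1], [0, 0, 0], 1], [[0, 0, 0.06], [0, 0, 0], 1], [[0, 0, 0], [0, 0, 0], 1]]'

```text
clock: 65.1
position: [0.5799, -0.0434, 0.0574]
tool_rot: [-3.141, -0.0, 2.528]
force: [0.3, 0.4, -0.6]
grip_width: 0.0326
finger_force: 59.8
```

>>> play_rows --plan '[[[0, 0, 0.1], [0, 0, 0], 1], [[0, 0, 0.06], [0, 0, 0], 1], [[0, 0, 0], [0, 0, 0], 1], [[0, 0, 0], [0, 0, 0], 0.1], [[0, 0, 0], [0, 0, 0], -0.1], [[0, 0, -0.5], [0, 0, 0], -0.1], [[0, 0, -0.9], [0, 0, 0], -0.1], [[0, 0, -0.9], [0, 0, 0], -0.1], [[0, 0, -0.9], [0, 0, 0], -0.1], [[0, 0, -0.9], [0, 0, 0], -0.1], [[0, 0, -0.9], [0, 0, 0], -0.1], [[0, 0, -0.9], [0, 0, 0], -0.1], [[-0.5, -0.94, 0], [0, 0, 0], -0.1], [[-0.5, -0.94, 0], [0, 0, 0], -0.1], [[-0.5, -0.94, 0], [0, 0, 0], -0.1], [[-0.5, -0.94, 0], [0, 0, 0], -0.1], [[-0.5, -0.94, 0], [0, 0, 0], -0.1], [[-0.5, -0.94, 0], [0, 0, 0], -0.1], [[-0.5, -0.94, 0], [0, 0, 0], -0.1], [[-0.5, -0.94, 0], [0, 0, 0], -0.1]]'

```text
clock: 67.6
position: [0.5533, -0.2554, 0.2021]
tool_rot: [3.141, 0.001, 2.529]
force: [0.6, -0.1, 0.6]
grip_width: 0.0471
finger_force: 0.0
```

>>> play_rows --plan '[[[-0.5, -0.94, 0], [0, 0, 0], -1], [[-0.5, -0.94, 0], [0, 0, 0], -1], [[-0.5, -0.94, 0], [0, 0, 0], -1], [[-0.5, -0.94, 0], [0, 0, 0], -1], [[0, 0, 0], [0, 0, 0.75], -1], [[0, 0, 0], [0, 0, 0.75], -1], [[0, 0, 0], [0, 0, 0.75], -1], [[0, 0, 0], [0, 0, 0.75], -1], [[0, 0, 0], [0, 0, 0.77], -1], [[0, 0, 0], [0, 0, 0], -1], [[0, 0, 0], [0, 0, 0], -1]]'

```text
clock: 68.97
position: [0.5403, -0.3602, 0.2015]
tool_rot: [3.141, 0.0, 1.966]
force: [-0.2, -0.5, -0.2]
grip_width: 0.0859
finger_force: 0.0
```

```bash
python3 - <<'E'
from h import *
tilt((.53,.64,-.085,0))
f=dict(np.load("topL.npz"));nests(f);boards("9")
E
```

```text
tcp [ 0.5403 -0.3602  0.2015] yaw 1.966
top tall (array([579.8, -39.8]), 31.2, 31.4, 47.5) [579.8 -40.   64.2] z95 0.06838769179066599
top green 372 (array([579.9, -41.5]), 70.1, 70.1, 18.8) slope,z [0.0073 0.0163 0.0357]
scene tall (array([581.6, -44.4]), 31.2, 34.8, 24.5) [582.8 -46.8  63.2] z95 0.06690507607292612
scene green 162 (array([581. , -45.6]), 69.6, 61.5, 38.1) slope,z [ 0.0215 -0.0171  0.0359]
nest (array([580. , -41.8]), 75.4, 77.2, 1.6)
nest (array([581.5, 113.6]), 67.2, 65.9, 89.7)
nest (array([581.1,  37.4]), 89.2, 66.1, 0.4)
nest (array([ 579.3, -115.2]), 51.0, 115.4, 89.4)
top long 39 (array([ 523.9, -420.8]), 29.8, 14.5, 25.4) [ 522.7 -420.    33.7]
scene long 245 (array([ 529.2, -438.5]), 33.3, 46.0, 18.9) [ 531.3 -440.2   34.2]
```

>>> play_rows --plan '[[[-0.917, -0.533, 0], [0, 0, 0], -1], [[-0.917, -0.533, 0], [0, 0, 0], -1], [[-0.917, -0.533, 0], [0, 0, 0], -1], [[0, 0, 0.9], [0, 0, 0], -1], [[0, 0, 0.9], [0, 0, 0], -1], [[0, 0, 0.9], [0, 0, 0], -1], [[0, 0, 0.9], [0, 0, 0], -1], [[0, 0, 0.86], [0, 0, 0], -1], [[0, 0, 0], [0, 0, 0], -1], [[0, 0, 0], [0, 0, 0], -1]]'

```text
clock: 70.42
position: [0.53, -0.4392, 0.0901]
tool_rot: [3.141, 0.001, 1.963]
force: [0.1, 0.2, 0.6]
grip_width: 0.0857
finger_force: 0.0
```

>>> play_rows --plan '[[[0, 0, 0.7], [0, 0, 0], -1], [[0, 0, 0.7], [0, 0, 0], -1], [[0, 0, 0.7], [0, 0, 0], -1], [[0, 0, 0.5], [0, 0, 0], -1], [[0, 0, 0], [0, 0, 0], -1], [[0, 0, 0], [0, 0, 0], 1], [[0, 0, 0], [0, 0, 0], 1], [[0, 0, 0], [0, 0, 0], 1], [[0, 0, 0], [0, 0, 0], 1], [[0, 0, 0], [0, 0, 0], 1], [[0, 0, 0], [0, 0, 0], 1]]'

```text
clock: 71.8
position: [0.5299, -0.4394, 0.0252]
tool_rot: [3.141, 0.001, 1.963]
force: [-0.6, 1.0, 6.6]
grip_width: 0.0292
finger_force: 60.4
```

>>> play_rows --plan '[[[0, 0, -0.4], [0, 0, 0], 1], [[0, 0, -1], [0, 0, 0], 1], [[0, 0, -1], [0, 0, 0], 1], [[0, 0, -1], [0, 0, 0], 1], [[0, 0, -1], [0, 0, 0], 1], [[0, 0, -1], [0, 0, 0], 1], [[0, 0, -1], [0, 0, 0], 1], [[0, 0, -1], [0, 0, 0], 1], [[0, 0, 0], [0, 0, -0.7], 1], [[0, 0, 0], [0, 0, -0.7], 1], [[0, 0, 0], [0, 0, -0.7], 1], [[0, 0, 0], [0, 0, -0.7], 1], [[0, 0, 0], [0, 0, -0.7], 1], [[0, 0, 0], [0, 0, -0.7], 1], [[0, 0, 0], [0, 0, -0.7], 1], [[0, 0, 0], [0, 0, -0.7], 1], [[0, 0, 0], [0, 0, -0.7], 1], [[0, 0, 0], [0, 0, -0.7], 1], [[0, 0, 0], [0, 0, -0.77], 1]]'

```text
clock: 74.18
position: [0.5295, -0.4392, 0.2114]
tool_rot: [-3.141, 0.001, 3.132]
force: [0.4, -0.2, -1.7]
grip_width: 0.0293
finger_force: 59.3
```

>>> play_rows --plan '[[[-0.13, 0.92, 0], [0, 0, 0], 1], [[-0.13, 0.92, 0], [0, 0, 0], 1], [[-0.13, 0.92, 0], [0, 0, 0], 1], [[-0.13, 0.92, 0], [0, 0, 0], 1], [[-0.13, 0.92, 0], [0, 0, 0], 1], [[-0.13, 0.92, 0], [0, 0, 0], 1], [[-0.13, 0.92, 0], [0, 0, 0], 1], [[-0.13, 0.92, 0], [0, 0, 0], 1], [[-0.13, 0.92, 0], [0, 0, 0], 1], [[-0.13, 0.92, 0], [0, 0, 0], 1], [[-0.13, 0.92, 0], [0, 0, 0], 1], [[-0.13, 0.92, 0], [0, 0, 0], 1], [[-0.13, 0.92, 0], [0, 0, 0], 1], [[-0.11, 0.94, 0], [0, 0, 0], 1], [[0, 0, 0], [0, 0, 0], 1], [[0, 0, 0], [0, 0, 0], 1]]'

```text
clock: 76.18
position: [0.5789, -0.1179, 0.2105]
tool_rot: [-3.141, 0.001, 3.128]
force: [0.8, -0.4, -1.9]
grip_width: 0.0293
finger_force: 59.5
```

>>> play_rows --plan '[[[0, 0, 0.9], [0, 0, 0], 1], [[0, 0, 0.9], [0, 0, 0], 1], [[0, 0, 0.9], [0, 0, 0], 1], [[0, 0, 0.9], [0, 0, 0], 1], [[0, 0, 0.9], [0, 0, 0], 1], [[0, 0, 0.9], [0, 0, 0], 1], [[0, 0, 0.4], [0, 0, 0], 1], [[0, 0, 0], [0, 0, 0], 1], [[0, 0, 0.1], [0, 0, 0], 1], [[0, 0, 0.1], [0, 0, 0], 1], [[0, 0, 0], [0, 0, 0], 1]]'

```text
clock: 77.55
position: [0.5789, -0.1173, 0.0597]
tool_rot: [-3.141, 0.0, 3.128]
force: [-0.1, -0.0, -1.4]
grip_width: 0.0295
finger_force: 59.5
```

>>> play_rows --plan '[[[0, 0, 0.1], [0, 0, 0], 1], [[0, 0, 0.08], [0, 0, 0], 1], [[0, 0, 0], [0, 0, 0], 1]]'

```text
clock: 77.92
position: [0.5788, -0.1172, 0.0549]
tool_rot: [3.142, -0.0, 3.128]
force: [0.1, 0.3, -1.5]
grip_width: 0.0292
finger_force: 59.5
```

>>> play_rows --plan '[[[0, 0, 0.06], [0, 0, 0], 1], [[0, 0, 0], [0, 0, 0], 1], [[0, 0, 0], [0, 0, 0], 0.1], [[0, 0, 0], [0, 0, 0], 0], [[0, 0, -0.5], [0, 0, 0], 0], [[0, 0, -0.9], [0, 0, 0], 0], [[0, 0, -0.9], [0, 0, 0], 0], [[0, 0, -0.9], [0, 0, 0], 0], [[0, 0, -0.9], [0, 0, 0], 0], [[0, 0, -0.9], [0, 0, 0], 0], [[0.63, -0.91, 0], [0, 0, 0], 0], [[0.63, -0.91, 0], [0, 0, 0], 0], [[0.63, -0.91, 0], [0, 0, 0], 0], [[0.63, -0.91, 0], [0, 0, 0], 0], [[0.63, -0.91, 0], [0, 0, 0], 0], [[0.63, -0.91, 0], [0, 0, 0], 0], [[0.63, -0.91, 0], [0, 0, 0], 0], [[0.63, -0.91, 0], [0, 0, 0], 0]]'

```text
clock: 80.18
position: [0.4499, -0.2983, 0.1797]
tool_rot: [-3.141, 0.0, 3.128]
force: [0.8, -1.5, 0.2]
grip_width: 0.043
finger_force: 0.0
```

>>> play_rows --plan '[[[0, 0, 0], [0, 0, 0.75], 0], [[0, 0, 0], [0, 0, 0.75], 0], [[0, 0, 0], [0, 0, 0.75], 0], [[0, 0, 0], [0, 0, 0.75], 0], [[0, 0, 0], [0, 0, 0.75], 0], [[0, 0, 0], [0, 0, 0.75], 0], [[0, 0, 0], [0, 0, 0.75], 0], [[0, 0, 0], [0, 0, 0.75], 0], [[0, 0, 0], [0, 0, 0.75], 0], [[0, 0, 0], [0, 0, 0.75], 0], [[0, 0, 0], [0, 0, 0.75], 0], [[0, 0, 0], [0, 0, 0.75], 0], [[0, 0, 0], [0, 0, 0.75], 0], [[0, 0, 0], [0, 0, 0.72], 0], [[0, 0, 0], [0, 0, 0], 0]]'

```text
clock: 82.05
position: [0.4508, -0.2974, 0.1795]
tool_rot: [3.141, 0.0, 1.559]
force: [0.6, 0.8, 0.3]
grip_width: 0.0425
finger_force: 0.0
```

```bash
python3 - <<'E'
from h import *
for b in((.51,.65,-.15,-.085),(.53,.64,-.085,0),(.52,.64,.0,.075),(.52,.64,.075,.16)): tilt(b,("top",))
f=dict(np.load("topL.npz"));nests(f);
w=cloud(f);m=sel(w,f["pixels"],(.45,.49,-.08,.08),(.064,.085));print("bar",rect(w[m]))
save(f,"top10.png",(240,195,400,315),5)
E
```

```text
tcp [ 0.4508 -0.2974  0.1795] yaw 1.559
top tall (array([ 586.7, -114.5]), 29.9, 60.4, 87.5) [ 577.4 -113.4   62.5] z95 0.06670070201799286
top green 345 (array([ 579.1, -116. ]), 48.0, 111.1, 89.2) slope,z [-0.0016  0.0652  0.0354]
tcp [ 0.4507 -0.2974  0.1794] yaw 1.561
top tall (array([579.6, -39.6]), 31.2, 31.3, 47.1) [579.8 -40.   63.8] z95 0.06791009786265703
top green 375 (array([580.3, -41.5]), 69.8, 70.2, 28.4) slope,z [0.0126 0.0177 0.0356]
tcp [ 0.4506 -0.2975  0.1792] yaw 1.561
top tall (array([588.1,  39.4]), 34.0, 23.5, 1.9) [586.8  39.2  62.2] z95 0.06627741565231746
top green 292 (array([580.2,  39. ]), 82.7, 58.5, 1.7) slope,z [-0.0332  0.0113  0.0363]
tcp [ 0.4506 -0.2975  0.179 ] yaw 1.56
top tall (array([582.3, 113.1]), 31.5, 31.5, 2.1) [583.1 112.6  61.8] z95 0.06604044026822249
top green 221 (array([583.1, 113.2]), 61.0, 59.1, 1.5) slope,z [0.0282 0.0105 0.0356]
nest (array([580. , -41.8]), 75.4, 77.2, 1.6)
nest (array([581.5, 111.6]), 71.2, 66.0, 89.6)
nest (array([581.2,  37.3]), 89.3, 66.2, 0.5)
nest (array([ 579.1, -116.3]), 53.5, 115.6, 89.2)
bar (array([469.4,   5. ]), 120.1, 11.9, 89.3)
```

View pics/top10.png

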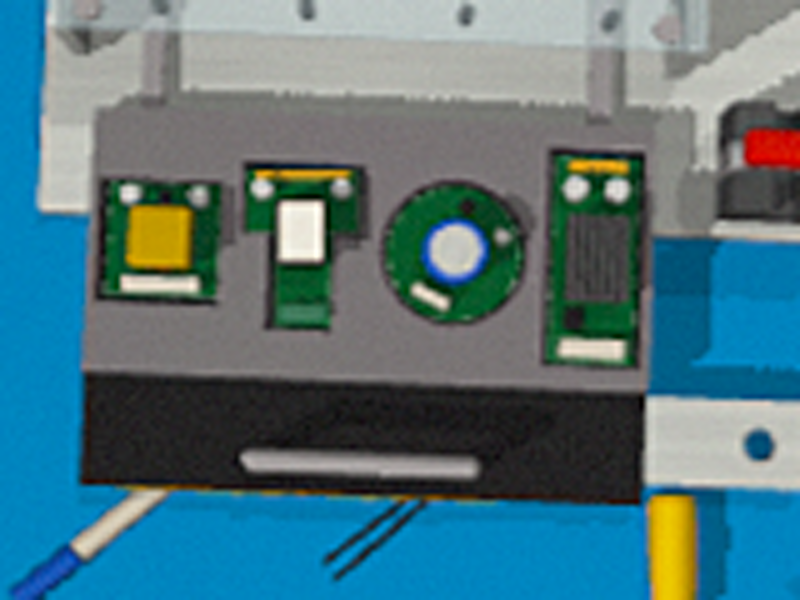

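>>> play_rows --plan '[[[0.918, 0.043, 0], [0, 0, 0], 0], [[0.918, 0.043, 0], [0, 0, 0], 0], [[0.918, 0.043, 0], [0, 0, 0], 0], [[0.918, 0.043, 0], [0, 0, 0], 0], [[0.918, 0.043, 0], [0, 0, 0], 0], [[0.918, 0.043, 0], [0, 0, 0], 0], [[0.918, 0.043, 0], [0, 0, 0], 0], [[0.918, 0.043, 0], [0, 0, 0], 0], [[0.918, 0.043, 0], [0, 0, 0], 0], [[0.918, 0.043, 0], [0, 0, 0], 0], [[0.918, 0.043, 0], [0, 0, 0], 0], [[0.918, 0.043, 0], [0, 0, 0], 0], [[0.918, 0.043, 0], [0, 0, 0], 0], [[0, 0, 0], [0, 0, 0], 0], [[0, 0, 0], [0, 0, 0], 0]]'

```text
clock: 84.12
position: [0.4683, 0.0001, 0.1786]
tool_rot: [-3.141, 0.0, 1.558]
force: [-0.0, -0.0, 1.3]
grip_width: 0.0425
finger_force: 0.0
```

>>> play_rows --plan '[[[0, 0, 0.77], [0, 0, 0], 0], [[0, 0, 0.77], [0, 0, 0], 0], [[0, 0, 0.77], [0, 0, 0], 0], [[0, 0, 0.77], [0, 0, 0], 0], [[0, 0, 0.77], [0, 0, 0], 0], [[0, 0, 0.75], [0, 0, 0], 0], [[0, 0, 0], [0, 0, 0], 0], [[0, 0, 0], [0, 0, 0], 1], [[0, 0, 0], [0, 0, 0], 1], [[0, 0, 0], [0, 0, 0], 1], [[0, 0, 0], [0, 0, 0], 1], [[0, 0, 0], [0, 0, 0], 1]]' --newtons 40

```text
clock: 85.62
position: [0.4687, 0.0003, 0.0643]
tool_rot: [3.14, 0.0, 1.557]
force: [-0.2, -1.6, 5.8]
grip_width: 0.0109
finger_force: 38.9
```

>>> play_rows --plan '[[[0, 0.15, 0], [0, 0, 0], 1], [[0, 0.3, 0], [0, 0, 0], 1], [[0, 0.3, 0], [0, 0, 0], 1], [[0, 0.3, 0], [0, 0, 0], 1], [[0, 0.3, 0], [0, 0, 0], 1], [[0, 0.3, 0], [0, 0, 0], 1], [[0, 0.3, 0], [0, 0, 0], 1], [[0, 0.3, 0], [0, 0, 0], 1], [[0, 0.3, 0], [0, 0, 0], 1], [[0, 0.3, 0], [0, 0, 0], 1], [[0, 0.3, 0], [0, 0, 0], 1], [[0, 0.3, 0], [0, 0, 0], 1], [[0, 0.3, 0], [0, 0, 0], 1], [[0, 0.3, 0], [0, 0, 0], 1], [[0, 0.3, 0], [0, 0, 0], 1], [[0, 0.3, 0], [0, 0, 0], 1], [[0, 0.3, 0], [0, 0, 0], 1], [[0, 0.3, 0], [0, 0, 0], 1], [[0, 0.3, 0], [0, 0, 0], 1], [[0, 0.15, 0], [0, 0, 0], 1]]'

```text
clock: 88.12
position: [0.6112, -0.0013, 0.0644]
tool_rot: [3.141, -0.0, 1.558]
force: [-3.7, -0.0, 7.7]
grip_width: 0.0107
finger_force: 39.5
```

>>> play_rows --plan '[[[0, 0.1, 0], [0, 0, 0], 1], [[0, 0.05, 0], [0, 0, 0], 1], [[0, 0.04, 0], [0, 0, 0], 1], [[0, 0, 0], [0, 0, 0], 1]]'

```text
clock: 88.62
position: [0.6138, -0.0013, 0.0643]
tool_rot: [-3.138, 0.001, 1.558]
force: [-16.9, 0.1, 19.3]
grip_width: 0.0104
finger_force: 40.8
```

>>> play_rows --plan '[[[0, -0.03, 0], [0, 0, 0], 1], [[0, 0, 0], [0, 0, 0], 0.2], [[0, 0, 0], [0, 0, 0], 0], [[0, 0, -0.5], [0, 0, 0], 0], [[0, 0, -0.9], [0, 0, 0], 0], [[0, 0, -0.9], [0, 0, 0], 0], [[0, 0, -0.9], [0, 0, 0], 0], [[0, 0, -0.9], [0, 0, 0], 0], [[0, 0, -0.9], [0, 0, 0], 0], [[0, 0, -0.9], [0, 0, 0], 0], [[-0.93, 0.055, 0], [0, 0, 0], 0], [[-0.93, 0.055, 0], [0, 0, 0], 0], [[-0.93, 0.055, 0], [0, 0, 0], 0], [[-0.93, 0.055, 0], [0, 0, 0], 0], [[-0.93, 0.055, 0], [0, 0, 0], 0], [[-0.93, 0.055, 0], [0, 0, 0], 0], [[-0.93, 0.055, 0], [0, 0, 0], 0], [[-0.93, 0.055, 0], [0, 0, 0], 0], [[-0.93, 0.055, 0], [0, 0, 0], 0], [[0, 0, 0], [0, 0, 0], 0]]'

```text
clock: 91.12
position: [0.6242, -0.213, 0.2113]
tool_rot: [3.141, 0.001, 1.555]
force: [-0.2, 0.7, -0.2]
grip_width: 0.0432
finger_force: 0.0
```

```bash
python3 - <<'E'
from h import *
s=bot.observe();print(s["position"],s["tool_rot"])
for n in("top","scene"):
    f=grab_frame(n);w=cloud(f)
    m=sel(w,f["pixels"],(.58,.65,-.08,.08),(.062,.085));print(n,"bar",m.sum(),rect(w[m]) if m.sum()>5 else 0)
    m=sel(w,f["pixels"],(.55,.70,-.26,-.15),(.10,.17),red);print("red",m.sum(),rect(w[m]) if m.sum()>5 else 0)
E
```

```text
[ 0.62421197 -0.21303126  0.21130408] [3.14149086e+00 6.59748374e-04 1.55516839e+00]
top bar 220 (array([614.5,   2.7]), 118.9, 11.7, 89.5)
red 110 (array([ 628.2, -197.1]), 36.8, 17.5, 86.8)
scene bar 166 (array([616. ,  -1.7]), 120.9, 13.2, 88.2)
red 202 (array([ 630.3, -214.1]), 57.1, 19.2, 86.2)
```

>>> play_rows --plan '[[[0.07, 0.15, 0], [0, 0, 0], 0], [[0, 0, 0.75], [0, 0, 0], 0], [[0, 0, 0.75], [0, 0, 0], 0], [[0, 0, 0.75], [0, 0, 0], 0], [[0, 0, 0.67], [0, 0, 0], 0], [[0, 0, 0], [0, 0, 0], 0], [[0, 0, 0], [0, 0, 0], 1], [[0, 0, 0], [0, 0, 0], 1], [[0, 0, 0], [0, 0, 0], 1], [[0, 0, 0], [0, 0, 0], 1], [[0, 0, 0], [0, 0, 0], 1], [[0, 0, 0], [0, 0, 0], 1]]'

```text
clock: 92.72
position: [0.6285, -0.2091, 0.1388]
tool_rot: [3.141, 0.0, 1.558]
force: [-1.0, 0.9, 6.6]
grip_width: 0.0172
finger_force: 41.1
```

>>> play_rows --plan '[[[0, 0, -0.2], [0, 0, 0], 1], [[0, 0, -0.25], [0, 0, 0], 1], [[0, 0, -0.23], [0, 0, 0], 1], [[0, 0, 0], [0, 0, 0], 1], [[0, 0, 0], [0, 0, 0], 1]]'

```text
clock: 93.35
position: [0.6281, -0.209, 0.1549]
tool_rot: [-3.141, -0.0, 1.558]
force: [0.4, -0.4, -2.1]
grip_width: 0.0172
finger_force: 40.1
```

>>> play_rows --plan '[[[0, 0.01, 0], [0, 0, 0.75], 1], [[0, 0.01, 0], [0, 0, 0.75], 1], [[0, 0.01, 0], [0, 0, 0.75], 1], [[0, 0.01, 0], [0, 0, 0.75], 1], [[0, 0.01, 0], [0, 0, 0.75], 1], [[0, 0.01, 0], [0, 0, 0.75], 1], [[0, 0.01, 0], [0, 0, 0.75], 1], [[0, 0.01, 0], [0, 0, 0.75], 1], [[0, 0.01, 0], [0, 0, 0.75], 1], [[0, 0.01, 0], [0, 0, 0.75], 1], [[0, 0.01, 0], [0, 0, 0.75], 1], [[0, 0.01, 0], [0, 0, 0.75], 1], [[0, 0.01, 0], [0, 0, 0.75], 1], [[0, 0.01, 0], [0, 0, 0.73], 1], [[0, 0, 0], [0, 0, 0], 1]]'

```text
clock: 95.22
position: [0.6305, -0.2109, 0.1548]
tool_rot: [3.141, 0.0, -0.013]
force: [-1.0, 0.4, -2.1]
grip_width: 0.0176
finger_force: 40.2
```

>>> play_rows --plan '[[[0, 0, 0.2], [0, 0, 0], 1], [[0, 0, 0.2], [0, 0, 0], 1], [[0, 0, 0.2], [0, 0, 0], 1], [[0, 0, 0], [0, 0, 0], 1]]'

```text
clock: 95.72
position: [0.6303, -0.2111, 0.1394]
tool_rot: [-3.141, 0.001, -0.014]
force: [1.2, 0.9, -1.6]
grip_width: 0.0167
finger_force: 40.2
```

>>> play_rows --plan '[[[0, 0, 0.2], [0, 0, 0], 1], [[0, 0, 0.2], [0, 0, 0], 1], [[0, 0, 0.2], [0, 0, 0], 1], [[0, 0, 0.15], [0, 0, 0], 1], [[0, 0, 0.1], [0, 0, 0], 1], [[0, 0, 0], [0, 0, 0], 1]]'

```text
clock: 96.48
position: [0.6305, -0.2111, 0.1186]
tool_rot: [-3.142, 0.0, -0.014]
force: [0.7, -0.6, -1.1]
grip_width: 0.0172
finger_force: 40.2
```

Still free, with about 2 mm left. I lower the rest, release, and rise.

>>> play_rows --plan '[[[0, 0, 0.06], [0, 0, 0], 1], [[0, 0, 0], [0, 0, 0], 1], [[0, 0, 0], [0, 0, 0], 0.2], [[0, 0, 0], [0, 0, 0], 0], [[0, 0, -0.3], [0, 0, 0], 0], [[0, 0, -0.8], [0, 0, 0], 0], [[0, 0, -1], [0, 0, 0], 0], [[0, 0, -1], [0, 0, 0], 0], [[0, 0, -1], [0, 0, 0], 0], [[-1, 0, -0.5], [0, 0, 0], 0], [[-1, 0, 0], [0, 0, 0], 0], [[-1, 0.5, 0], [0, 0, 0], 0], [[-1, 0.5, 0], [0, 0, 0], 0], [[-1, 0.5, 0], [0, 0, 0], 0], [[-1, 0.5, 0], [0, 0, 0], 0], [[0, 0, 0], [0, 0, 0], 0], [[0, 0, 0], [0, 0, 0], 0]]'

```text
clock: 98.6
position: [0.4806, -0.2588, 0.2333]
tool_rot: [3.141, -0.002, -0.014]
force: [-0.5, 0.3, -0.8]
grip_width: 0.0428
finger_force: 0.0
```

```bash
python3 - <<'E'
from h import *
s=bot.observe();print(s["position"],s["force"],s["clock"])
for n in("top","scene"):
    f=grab_frame(n);w=cloud(f)
    if n=="top":save(f,"top11.png",(240,90,440,240),4)
    m=sel(w,f["pixels"],(.58,.65,-.08,.08),(.062,.085));print(n,"bar",m.sum(),rect(w[m]) if m.sum()>5 else 0)
    m=sel(w,f["pixels"],(.55,.70,-.26,-.15),(.10,.17),red);P=w[m];print("red",m.sum(),rect(P),np.round(np.percentile(P[:,2],[5,50,95]),4))
E
```

```text
[ 0.48057805 -0.25882703  0.23333836] [-0.5210415   0.25054231 -0.8340651 ] 98.6
top bar 220 (array([614.6,   2.5]), 118.8, 11.9, 89.4)
red 188 (array([ 628.9, -209.6]), 58.7, 23.0, 0.7) [0.1093 0.1227 0.1271]
scene bar 165 (array([616.4,  -0.8]), 121.1, 13.4, 88.8)
red 208 (array([ 630.2, -211.5]), 34.3, 58.7, 67.8) [0.1078 0.1218 0.1261]
```

View pics/top11.png

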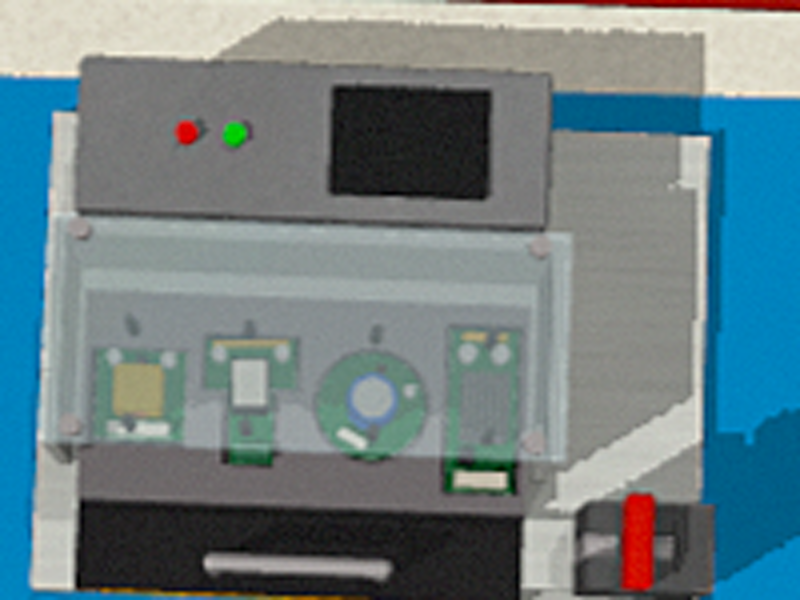

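The carriage is home with all four boards seated under the cover. The pin is down, its handle top at 126 mm as at the start, and the handle lies along x at (638,545) in the crop.

```bash
python3 -c "
from workcell import bot
print(bot.job_done())"
```

```text
the job is handed in; nothing more can be done
None
```

I handed in the job at about 99 s: all four boards lie flat in their nests, the carriage is fully home, and the lock pin is down in its deep groove and released. The square board first caught on its nest rim and had to be nudged in, which also slid the carriage about 5 mm in from fully out before the other boards were loaded.

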